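# Close and lock the battery cover with the slot key

### The arm

A 6-joint arm with a two-finger parallel gripper is mounted at the origin on a cart in front of the work surface, level with it; the furniture and walls round the work are solid. World frame = base frame: x ahead of the robot, y to its left, z up, the work surface at z = 0. Lengths are in m, angles in rad, forces in N, time in s.
With the tool pointing down it reaches from about 0.375 to 0.975 m from the base axis. Payload 3.8 kg.
Tool frame: the origin (TCP) lies between the finger pads; the fingertips stand 17 mm ahead of it and the grasp point (between the pads) lies 2 mm behind it; z points along the fingers, y is the line along which they close (so a half turn about z gives the same grasp; the last joint's range is limited). The gripper opens to 85 mm and grips with 20 to 120 N. Pads are 22 mm wide; open, the fingers measure 114 mm over their backs; the gripper's body (76 mm by 85 mm) begins 54 mm behind the grasp point. The pads swing forward as they close: fully open they stand 13 mm farther back than shut.
Start: joints at [-0.037, 0.264, 1.604, -0, 1.274, -0.037], TCP at [0.675, -0, 0.248] pointing down, gripper open.
Joint ranges: [-2.63, 2.63], [-0.94, 2.18], [0.31, 2.57], [-1.31, 4.45], [0, 2.66], [-2.55, 2.55]. Speed limits (rad/s): [2.57, 2.57, 3.14, 3.14, 3.14, 3.14].

### API

Orientations are given as a rotation vector (axis times angle).
In Python, from workcell import bot gives the robot as it stands.
- The arm moves only by the tool play_rows, never from a script. Its argument "steps" is one flat list of numbers, 4 for each row, row after row: the shift along the tool's x, y, z in m, then the turn about the tool's z in rad. A call has 1 to 10 rows; each row is the pose to reach, as a shift and turn from the pose commanded when the call began, along the tool's axes at that moment; what a row does not reach only later rows make up. A row lasts 1/8 s, in which the tool goes at most 62.5 mm and 10.7 degrees, less where a joint would pass 70% of its speed; a pose out of reach is approached as far as the arm can. A call with a gripper value outside its range is refused whole. "jaw" is the closure in counts, from 0 (fully open) to 255 (shut), set as the call begins (left out, the last holds). The fingers move at their own pace and stop on an object; "grip_force" is the grip in N (left out, the last holds). Time passes only in rows, so rows that repeat a pose let the fingers close. It gives the time, the measured TCP pose, the force, the opening and the grip force at its end, in the units of the state.
- bot.read_state(): the state, without advancing time (a new reading comes with each control period).
- bot.read_camera(name): name is "scene" or "side" or "wrist"; returns a dict with "pixels" (480x640x3 uint8, blue, green, red), "mtx" (3x3 intrinsics, pixels), "R" (3x3) and "t" (3): a world point X has camera coordinates R X + t. Camera axes: x right, y down, z forward; pixel columns grow to the right and rows downward; lengths in m; the calibration is good to about 2 mm. A picture is of the moment at which its call begins. There is no depth.
- bot.finish_job(): hands the job in; it is judged then, once.
The state is a dict: "time": time; "q": joint angles; "joint_vel": joint speeds; "joint_torque": joint torques, N m; "tool_pos": TCP position; "tcp_rot": TCP orientation; "wrist_force": force on the tool from outside, world axes, zero at the start; "torque": the same for the moment, N m; "width": opening from 0.0 (shut) to 1.0 (fully open); "grip_force": force on a finger pad.
Only numpy, scipy, OpenCV 4.12 (cv2) and the standard library are available. Lean on these libraries where they do the work, as an engineer would, in place of code of your own. Each camera call takes 0.05 s, during which the arm holds its last target. There are 200 camera calls.

### The job

Swing the open cover of the sloping battery case fully shut. Then take the slot key from its stand and, turning with the key and not with the fingers, turn the cover's slotted quarter-turn fastener clockwise all the way to its locked stop. Finally put the key in the open-topped parts bin and leave the lens mount, the dropper bottle and the jar standing where they are.

Things in the scene. Friction and masses are not known exactly. Their poses are not given: they have to be found in the camera images.
- unit: grey battery case, 124 x 150 x 40 deep, fixed on a bracket with a 150 x 150 x 10 aluminium base plate. Origin: middle of the plate's underside, on the bench; x runs level from the low front (facing the robot roughly) to the high back, z up. The case's open upper face slopes: its outward normal leans 35 degrees from vertical towards -x. About 115 high at the back with the cover shut
- cover (a joint): hinge angle of the flat grey cover on the case's upper face (rad): 0 = shut (firm stop), 1.571 = standing square to that face, at most 2.1; hinge along the high back edge. Stiff (about 0.13 N m): it stays where it is left, so it must be pushed all the way down
- cover_hinge (a point): on the cover's outer face at the hinge line, middle of its width; turns with the cover. x lies in the cover from free edge to hinge, y along the hinge line, z is the normal of the outer face. The cover turns about this y axis (positive turns about y open it). It reaches 124 from here along -x, is 150 wide and 4 thick. The hinge axis lies 4 under this point along z, 115 above the bench
- cover_edge (a point): on the cover's outer face, at the middle of the free edge, 124 from the hinge along the cover (a tab 40 wide reaches 13 further). Same axes as cover_hinge
- fastener (a joint): turn of the slotted fastener (rad): 0 = open, slot along the cover's length (hinge to free edge); 1.571 = locked stop, slot across the cover; grows clockwise as seen from outside the cover. Friction about 0.07 N m; stays where it is left
- slot (a point): centre of the slot's mouth, on the fastener's turning axis, 11 above the cover's outer face, 85 from the hinge on the middle line. Turns with cover and fastener: z points out of the cover along the turning axis, x along the slot, y across it. Dark foot 38 in diameter, 4 thick, with two steel cheeks 26 long; the slot between them is open at both ends, 5.5 wide, flared to about 9 at the mouth, 7 deep
- key: slot key, loose, 61 tall, 35 to 70 g: black grip 30 (x) x 12 (y) x 45 (z) above a steel blade 18 wide (x), 3 thick (y), 16 long. Origin: middle of the blade's tip; z points from tip to grip, so the grip spans z = 16 to 61. At the start it stands upright in its stand, blade down, loosely held; grip it across its 12 mm and lift straight up
- stand: aluminium block 60 x 60 x 30, fixed, with a slot in its top in which the key's blade hangs; origin: middle of its underside, on the bench. Stand and bin may change places from run to run
- parts_bin: small open-topped hopper bin, 111 x 78, 50 high, fixed; inside 94 (x) x 64 (y), floor 2 thick, side and back walls 50 high, front wall (-x) 30 high; origin: middle of its underside, on the bench
- lens_mount: bystander: lens in a ring mount on a foot, 26 x 40 x 79; origin under its middle
- dropper_bottle: bystander: small bottle with a pointed cap, 32 in diameter, 95 high; origin under its middle
- flux_jar: bystander: low round jar with a lid, 41 in diameter, 37 high; origin under its middle
Mind the look-alikes: they are no part of the job. What is shaped like the parts_bin but brown is not meant.

How it is judged:
On the way, in this order (a step that is already met when the one before it is completed fails the run):
1. the cover is shut, its fastener still open (value of joint cover below 0.05 rad and value of joint fastener below 0.4 rad), for 0.2 s.
2. the fastener is turned to its locked stop with the cover shut (value of joint cover below 0.05 rad and value of joint fastener above 1.4 rad), for 0.2 s.
At the end, for the whole second after the job is handed in: The cover is shut (within 0.05 rad), the fastener is at its locked stop (turned past 1.4 rad of 1.571), and the key lies at rest in the parts bin (its tip within 65 mm of the bin's middle and below 75 mm). The lens mount, bottle and jar are within 30 mm of where they stood and upright (all of step 2 and horizontal distance between key and parts_bin below 0.065 m and contact force between key and parts_bin above 0.05 N and height (world z) of key below 0.075 m and linear speed of key below 0.02 m/s); the robot touches nothing.
It fails at once if the fastener is turned while the cover is not shut (value of joint cover above 0.15 rad and value of joint fastener above 0.6 rad).
It fails at once if the fastener is turned with the fingers instead of the key (contact force between the fingers and fastener above 2 N and value of joint fastener above 0.4 rad).
It fails at once if a bystander is pushed away or tipped (distance of any of lens_mount, dropper_bottle, flux_jar from where it was at the start of the episode above 0.03 m or angle between any of lens_mount, dropper_bottle, flux_jar's own z axis and vertical above 0.5 rad).
It also fails if it takes over 66 s, if anything falls off the work surface, if the arm or the gripper's body presses on something with over 40 N, if the wrist force passes 120 N, or if a joint passes its speed limit or range.

## Working session

There is one attempt and no reset: what is moved stays moved. The work goes in short steps, Python scripts to look and compute and a tool call to move; the robot and the scene stay as the last step left them, time stands still between calls to the robot, and variables do not carry over. Pictures are saved under pics/ and viewed, at most 10 in all, crops included, and the job is handed in when it is done.

Besides the shell and the picture viewer there is one more tool, called as name(argument=value, ...), one argument or row to a line, values as JSON. play_rows: Moves the arm, as the interface text tells. Its arguments: {"type":"object","properties":{"steps":{"type":"array"},"jaw":{"type":"number"},"grip_force":{"type":"number"}},"required":["steps"]}

```bash
mkdir -p pics; ls
cat > h.py <<'E'
import numpy as np, cv2
from workcell import bot
from scipy.spatial.transform import Rotation as Ro
def snap(n,f=None):
    c=bot.read_camera(n)
    if f: cv2.imwrite('pics/'+f,c['pixels'])
    np.savez('cam_'+n+'.npz',**c); return c
def load(n): return dict(np.load('cam_'+n+'.npz'))
def ray(c,u,v):
    d=c['R'].T@np.linalg.solve(c['mtx'],[u,v,1.]); o=-c['R'].T@c['t']; return o,d/np.linalg.norm(d)
def onz(c,u,v,z):
    o,d=ray(c,u,v); return o+d*(z-o[2])/d[2]
def tri(c1,p1,c2,p2):
    o1,d1=ray(c1,*p1);o2,d2=ray(c2,*p2)
    s=np.linalg.lstsq(np.c_[d1,-d2],o2-o1,rcond=None)[0]
    a=o1+s[0]*d1;b=o2+s[1]*d2; return (a+b)/2,np.linalg.norm(a-b)
def proj(c,X):
    p=c['mtx']@(c['R']@np.asarray(X)+c['t']); return p[:2]/p[2]
E
python3 - <<'E'
from h import *
a=snap('scene','s0.png');b=snap('side','d0.png');snap('wrist','w0.png')
for c in (a,b): print(-c['R'].T@c['t'], c['R'][2])
print(bot.read_state())
E
```

```text
pics
[-0.61341287 -0.79132582  0.79393803] [ 0.73568203  0.50891418 -0.44696567]
[ 0.24818256 -1.49147851  0.84354465] [ 0.1791417   0.87634553 -0.4471317 ]
{'time': 0.15, 'q': array([-3.69019479e-02,  2.64608727e-01,  1.60506226e+00, -2.32538030e-05,
        1.27368441e+00, -3.69288062e-02]), 'joint_vel': array([ 0.00199843, -0.00257709, -0.00386172,  0.00165318, -0.00137545,
        0.00145468]), 'joint_torque': array([-4.44535381e-04, -5.15905774e+01, -3.67958951e+01, -2.06692371e-04,
        8.09489022e-03,  2.50629785e-05]), 'tool_pos': array([6.74468023e-01, 9.11770089e-06, 2.47227646e-01]), 'tcp_rot': array([-2.22050106e+00, -2.22057586e+00,  1.90912780e-03]), 'wrist_force': array([0.19895921, 0.57781521, 0.13778653]), 'torque': array([ 0.01731837,  0.05711431, -0.00976823]), 'grip_force': 0.0, 'width': 1.0027608857783947}
```

View pics/s0.png

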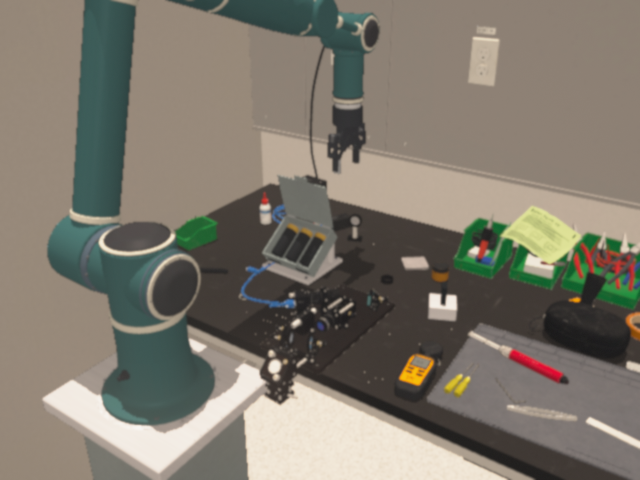

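View pics/d0.png

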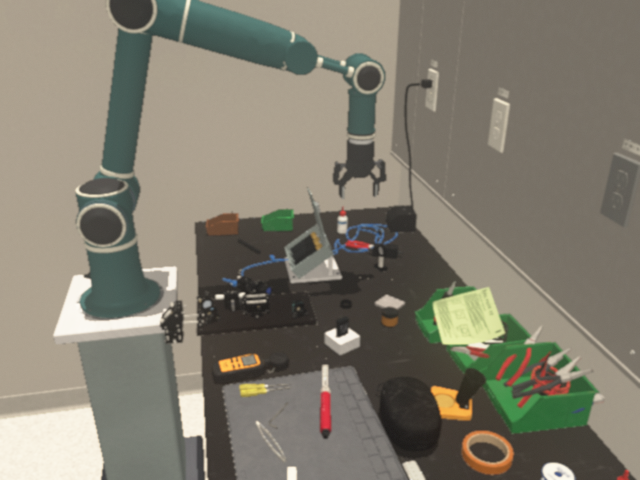

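Scene and side both show the unit (scene 300,240 / side 312,250) with its cover open. The key is in the white stand (scene 443,300 / side 342,335). There is a green bin (scene 196,233 / side 278,219). Look-alikes are the brown bin (side 222,224) and the large green bins at right (scene 485,245 and 540,260). The target is the small green bin at the back left. I'll check it in one close crop.

Run:
```python
from h import *
a=load('scene');b=load('side')
def crop(c,x,y,w,h,k): return cv2.resize(c['pixels'][y:y+h,x:x+w],None,fx=k,fy=k,interpolation=cv2.INTER_CUBIC)
A=crop(a,255,170,100,115,4); B=crop(b,270,185,100,115,4)
top=np.hstack([A,B])[:460]
C=crop(a,165,205,70,50,2.85)[:140];D=crop(b,200,200,100,49,2.85)[:140]
E_=crop(a,420,270,50,50,2.8)[:140];F=crop(b,315,310,50,50,2.8)[:140]
bot_=np.hstack([x for x in (C,D,E_,F)]);print(bot_.shape)
o=np.zeros((600,800,3),np.uint8);o[:460]=top;w=min(800,bot_.shape[1]);o[460:460+min(140,bot_.shape[0]),:w]=bot_[:140,:w]
cv2.imwrite('pics/c0.png',o)
for n,c in(('a',a),('b',b)):
    hsv=cv2.cvtColor(c['pixels'],cv2.COLOR_BGR2HSV)
    g=cv2.inRange(hsv,(45,90,30),(80,255,255))
    k,l,s,ce=cv2.connectedComponentsWithStats(g)
    print(n,'green',[(s[i].tolist(),ce[i].round(1).tolist()) for i in range(1,k) if s[i,4]>80])
    w_=cv2.inRange(hsv,(0,0,185),(180,60,255))
    k,l,s,ce=cv2.connectedComponentsWithStats(w_)
    print('white',[(s[i].tolist(),ce[i].round(1).tolist()) for i in range(1,k) if 60<s[i,4]<2000])
```

```text
(140, 765, 3)
a green [([176, 216, 42, 34, 1003], [196.4, 232.5]), ([454, 219, 59, 59, 1337], [480.1, 252.6]), ([487, 222, 20, 36, 217], [496.4, 235.7]), ([561, 234, 39, 60, 827], [578.3, 266.5]), ([606, 238, 15, 14, 137], [613.5, 244.5]), ([509, 245, 56, 44, 818], [530.3, 270.8]), ([596, 272, 44, 37, 855], [618.3, 292.7])]
white [([469, 37, 30, 48, 1104], [483.4, 59.8]), ([262, 133, 51, 50, 1804], [284.3, 156.9]), ([70, 209, 41, 14, 193], [85.9, 217.8]), ([99, 231, 76, 24, 349], [132.8, 246.6]), ([149, 255, 35, 36, 129], [162.2, 267.4]), ([525, 254, 29, 18, 260], [537.1, 263.3]), ([403, 258, 24, 9, 194], [414.5, 262.0]), ([429, 293, 28, 19, 389], [442.4, 302.7]), ([470, 332, 41, 21, 185], [490.2, 342.5]), ([189, 338, 18, 15, 146], [196.8, 345.3]), ([269, 360, 12, 20, 145], [274.5, 367.4]), ([627, 362, 13, 10, 87], [633.2, 366.2]), ([586, 417, 54, 31, 407], [613.3, 431.8])]
b green [([261, 210, 33, 21, 547], [277.9, 220.6]), ([453, 287, 22, 8, 106], [461.8, 289.9]), ([416, 289, 30, 54, 703], [429.5, 318.0]), ([447, 315, 150, 118, 5943], [527.3, 385.8]), ([513, 372, 18, 13, 98], [523.0, 378.2])]
white [([184, 0, 7, 21, 64], [186.4, 8.1]), ([494, 98, 15, 33, 95], [503.3, 108.4]), ([75, 185, 42, 12, 109], [91.0, 193.1]), ([81, 204, 37, 10, 78], [99.6, 206.8]), ([143, 266, 35, 25, 337], [166.5, 274.9]), ([377, 296, 26, 12, 176], [389.4, 301.7]), ([526, 327, 15, 16, 70], [533.7, 336.2]), ([326, 329, 33, 17, 283], [342.1, 336.6]), ([468, 342, 20, 7, 82], [477.8, 344.6]), ([557, 357, 23, 22, 162], [567.4, 370.1]), ([322, 365, 8, 27, 154], [324.7, 378.4]), ([0, 386, 86, 12, 152], [42.8, 391.6]), ([178, 389, 29, 84, 1174], [192.9, 415.9]), ([404, 461, 21, 19, 248], [413.1, 470.8]), ([543, 463, 31, 17, 394], [556.9, 471.7]), ([287, 466, 10, 14, 133], [291.5, 472.8])]
```

View pics/c0.png

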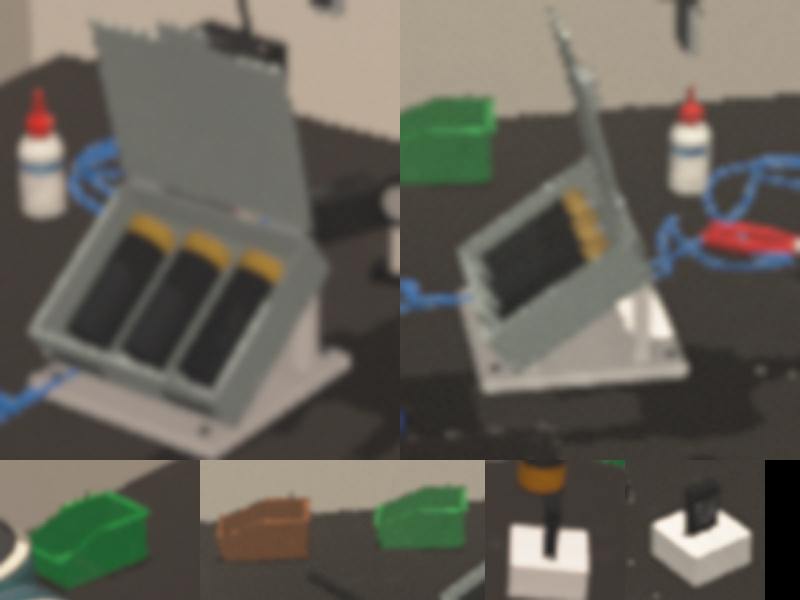

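The crop confirms the choice: the small green bin has the hopper shape, with the brown twin beside it. The key stands in the white block, and the cover is slightly past square. Now the coordinates.

Run:
```python
from h import *
np.set_printoptions(precision=3,suppress=True)
a=load('scene');b=load('side')
A=lambda x,y:(255+x/4,170+y/4); B=lambda x,y:(270+(x-400)/4,185+y/4)
print('plate scene front,right,left',[onz(a,*A(*p),.005) for p in((210,453),(350,360),(32,380))])
print('plate side near,right,left',[onz(b,*B(*p),.005) for p in((486,383),(688,370),(462,300))])
for n,p,q in(('hingeR',(325,262),(650,265)),('frontL',(30,330),(458,247)),('coverTL',(92,22),(548,10)),('coverTR',(288,75),(585,75)),('frontR',(222,420),(505,365))):
    print(n,tri(a,A(*p),b,B(*q)))
print('stand top',onz(a,442.5,299,.03),onz(b,342.5,336.5,.03),tri(a,(442.5,300),b,(342.5,335)))
print('bin',tri(a,(196.4,232.5),b,(277.9,220.6)))
# stand corners, key grip top
for p in((427+3,293),(456,294),(457,307),(428,306)): print(onz(a,*p,.03))
for p in((326,337),(341,329),(359,338),(344,346)): print('s',onz(b,*p,.03))
# bin corners: scene crop scale 2.857
for n,p,q in(('backtop R',(148,513),(466,490)),('frontlow L',(35,540),(375,515)),('nearbottom',(70,585),(380,547))):
    print(n,tri(a,(165+p[0]/2.857,205+(p[1]-460)/2.857),b,(200+(q[0]-200)/2.857,200+(q[1]-460)/2.857)))
```

```text
plate scene front,right,left [array([ 0.476, -0.019,  0.005]), array([ 0.626, -0.026,  0.005]), array([0.486, 0.131, 0.005])]
plate side near,right,left [array([ 0.478, -0.012,  0.005]), array([ 0.626, -0.023,  0.005]), array([0.481, 0.121, 0.005])]
hingeR (array([ 0.595, -0.025,  0.092]), np.float64(0.004820122435195577))
frontL (array([0.479, 0.125, 0.048]), np.float64(0.002113734738455953))
coverTL (array([0.551, 0.122, 0.236]), np.float64(0.0019247071006093114))
coverTR (array([ 0.547, -0.027,  0.24 ]), np.float64(0.009819753764427876))
frontR (array([ 0.491, -0.017,  0.021]), np.float64(0.000531107619851872))
stand top [ 0.557 -0.34   0.03 ] [ 0.546 -0.35   0.03 ] (array([ 0.548, -0.345,  0.032]), np.float64(0.0031798296032107924))
bin (array([0.495, 0.375, 0.029]), np.float64(0.00043502518864016237))
[ 0.565 -0.305  0.03 ]
[ 0.595 -0.357  0.03 ]
[ 0.545 -0.381  0.03 ]
[ 0.512 -0.325  0.03 ]
s [ 0.507 -0.344  0.03 ]
s [ 0.55  -0.319  0.03 ]
s [ 0.583 -0.364  0.03 ]
s [ 0.54  -0.389  0.03 ]
backtop R (array([0.54 , 0.339, 0.063]), np.float64(0.026413178311202375))
frontlow L (array([0.44 , 0.392, 0.038]), np.float64(0.012515493830791764))
nearbottom (array([0.439, 0.349, 0.009]), np.float64(0.001326164601621054))
```

Unit origin is about (0.552, 0.053) with yaw about -3°, hinge at x≈0.581 and the cover at about 1.93 rad. Stand is at (0.551, -0.345) and the bin at (0.495, 0.373). Reach and heights agree with the sizes given. I'll push the cover first, with closed fingers at y≈0, clear of the fastener.

play_rows(
  steps=[0, -0.02, 0.008, 0, 0, -0.04, 0.017, 0, 0, -0.06, 0.022, 0, 0, -0.075, 0.025, 0, 0, -0.09, 0.025, 0, 0, -0.105, 0.025, 0, 0, -0.122, 0.03, 0, 0, -0.14, 0.036, 0, 0, -0.154, 0.05, 0, 0, -0.166, 0.065, 0],
  jaw=255,
)

```text
time: 1.4
tool_pos: [0.509, 0.0001, 0.1841]
tcp_rot: [2.22, 2.22, 0.003]
wrist_force: [1.1, 0.8, 0.1]
width: -0.001
grip_force: 0.5
```

play_rows(
  steps=[0, -0.006, 0.018, 0, 0, -0.012, 0.035, 0, 0, -0.013, 0.052, 0, 0, -0.014, 0.067, 0, 0, -0.014, 0.075, 0, 0, -0.014, 0.08, 0, 0, -0.014, 0.085, 0, 0, -0.014, 0.088, 0, 0, -0.014, 0.09, 0, 0, -0.014, 0.09, 0],
)

```text
time: 2.65
tool_pos: [0.4949, 0.0, 0.0932]
tcp_rot: [-2.221, -2.221, 0.0]
wrist_force: [0.4, 0.2, -0.3]
width: 0.002
grip_force: 0.0
```

play_rows(
  steps=[0, 0, 0.002, 0, 0, 0, 0.004, 0, 0, 0, 0.006, 0, 0, 0, 0.007, 0, 0, 0, 0.008, 0, 0, 0, 0.009, 0, 0, 0, 0.009, 0],
)

```text
time: 3.52
tool_pos: [0.4949, 0.0, 0.0842]
tcp_rot: [-2.221, -2.221, 0.0]
wrist_force: [0.1, 0.2, 0.4]
width: -0.001
grip_force: 0.1
```

Run:
```python
from h import *
a=snap('scene');b=snap('side')
f=lambda c,x,y:cv2.resize(c['pixels'][y:y+125,x:x+100],None,fx=4,fy=4,interpolation=cv2.INTER_CUBIC)
cv2.imwrite('pics/c1.png',np.hstack([f(a,255,170),f(b,270,185)]))
```

```text
(no output)
```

View pics/c1.png

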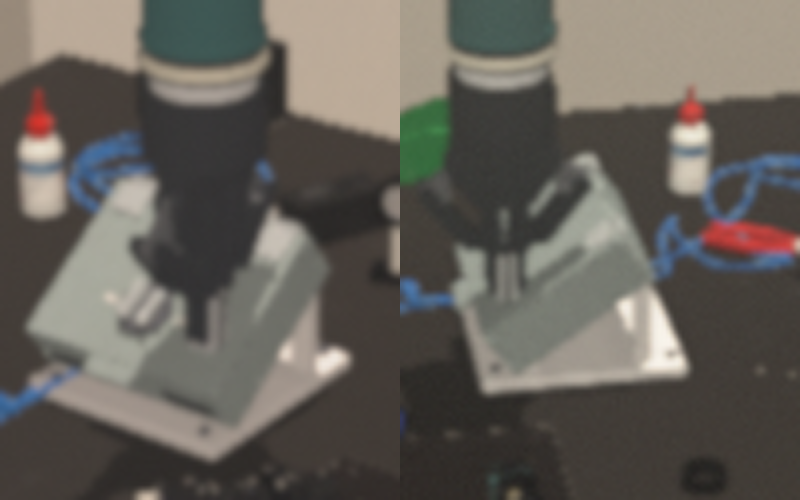

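The cover is almost shut, with the fastener at about scene (291,247) just left of the fingers. I'll press further until I feel force.

play_rows(
  steps=[0, 0, 0.002, 0, 0, 0, 0.004, 0, 0, 0, 0.006, 0, 0, 0, 0.007, 0, 0, 0, 0.007, 0],
)

```text
time: 4.25
tool_pos: [0.4961, 0.0, 0.0823]
tcp_rot: [2.221, 2.221, 0.001]
wrist_force: [-13.8, 1.7, 34.3]
width: 0.003
grip_force: 18.3
```

Firm stop reached at 34 N, so the cover is shut. I'll lift and look at the fastener with the wrist camera.

play_rows(
  steps=[0, 0, -0.03, 0, 0, 0, -0.07, 0, 0, 0, -0.12, 0, 0.02, 0.02, -0.16, 0, 0.05, 0.02, -0.18, 0, 0.05, 0.02, -0.18, 0],
  jaw=0,
)

```text
time: 5.0
tool_pos: [0.5164, 0.0513, 0.2595]
tcp_rot: [2.217, 2.222, 0.005]
wrist_force: [0.4, -0.5, 0.8]
width: 0.998
grip_force: 0.0
```

Run:
```python
from h import *
c=snap('wrist','w1.png'); s=bot.read_state()
print(s['tool_pos'],s['tcp_rot'],-c['R'].T@c['t'],c['R'],c['mtx'])
```

```text
[0.5152833  0.05041661 0.25773986] [2.21859611e+00 2.22265013e+00 1.05255971e-03] [0.51738633 0.12513475 0.38450279] [[ 0.99998747  0.00246302  0.0043579 ]
 [ 0.00108531 -0.95654495  0.29158289]
 [ 0.0048867  -0.29157451 -0.95653564]] [[344.57846179   0.         314.80829681]
 [  0.         344.57846179 242.3696714 ]
 [  0.           0.           1.        ]]
```

View pics/w1.png

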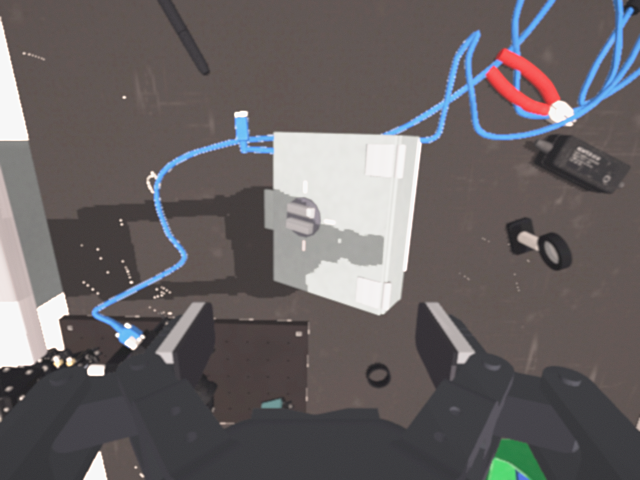

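The wrist view shows the cover shut. The fastener is at (302,217) with its slot along the image's horizontal, so it is open. The lens mount is at (540,245). I'll measure the slot with an enlarged crop and compute.

Run:
```python
from h import *
np.set_printoptions(precision=4,suppress=True)
c=load('wrist')
for n,p,z in(('TLfree',(273.5,133),.047),('BLfree',(274,281),.047),('TR',(395,135),.118),('tabmid',(265,210),.04)): print(n,onz(c,*p,z))
for p in((302,217),(301,215)): print(onz(c,*p,.0785))
cv2.imwrite('pics/f1.png',cv2.resize(c['pixels'][185:250,260:340],None,fx=10,fy=9,interpolation=cv2.INTER_CUBIC))
```

```text
TLfree [0.4803 0.1289 0.047 ]
BLfree [ 0.476  -0.0206  0.047 ]
TR [0.5778 0.1269 0.118 ]
tabmid [0.4685 0.0544 0.04  ]
[0.5073 0.0559 0.0785]
[0.5064 0.0578 0.0785]
```

View pics/f1.png

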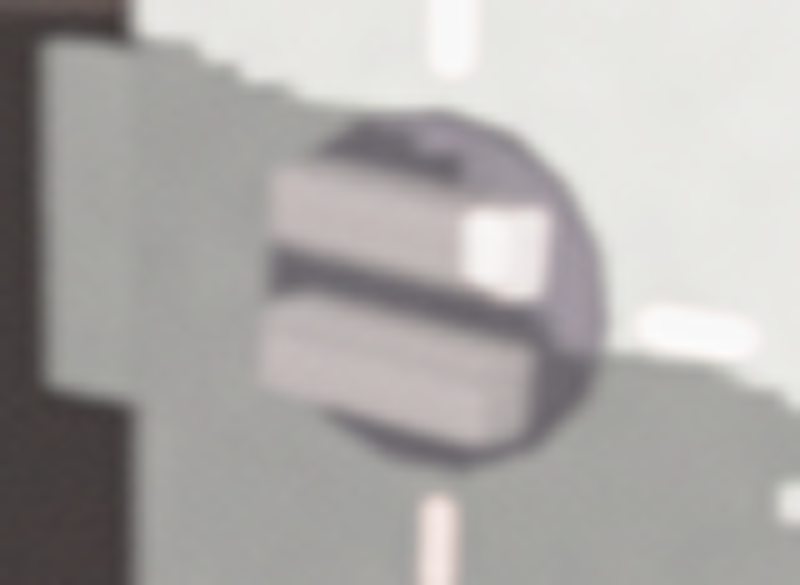

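play_rows(
  steps=[-0.05, 0, -0.01, 0, -0.1, 0, -0.01, 0, -0.15, 0.01, -0.01, 0, -0.2, 0.02, -0.01, 0, -0.25, 0.02, -0.01, 0, -0.3, 0.03, 0, 0, -0.35, 0.03, 0, 0, -0.4, 0.03, 0, 0, -0.44, 0.03, 0, 0, -0.44, 0.03, 0, 0],
)

```text
time: 6.3
tool_pos: [0.5427, -0.3932, 0.2544]
tcp_rot: [-2.224, -2.214, 0.003]
wrist_force: [0.1, 0.1, -0.8]
width: 1.001
grip_force: 0.0
```

The slot mouth's centre is at about pixel (300.5,218), which gives about (0.506, 0.055), in line with the geometry. Now the key from the wrist camera.

Run:
```python
from h import *
np.set_printoptions(precision=4,suppress=True)
c=load('wrist')
print('slot',onz(c,300.5,218.1,.0785),onz(c,260+54.5,185+335/9,.086),onz(c,260+27.5,185+268/9,.071))
c=snap('wrist')
X=proj(c,[.551,-.345,.05]).astype(int);print(X,bot.read_state()['tool_pos'])
p=c['pixels'];y0=max(0,X[1]-65);x0=max(0,X[0]-80)
print(x0,y0)
cv2.imwrite('pics/k1.png',cv2.resize(p[y0:y0+120,x0:x0+160],None,fx=5,fy=5,interpolation=cv2.INTER_CUBIC))
```

```text
slot [0.5059 0.0549 0.0785] [0.5186 0.0529 0.086 ] [0.4936 0.0563 0.071 ]
[322 166] [ 0.543  -0.3913  0.2546]
242 101
```

View pics/k1.png

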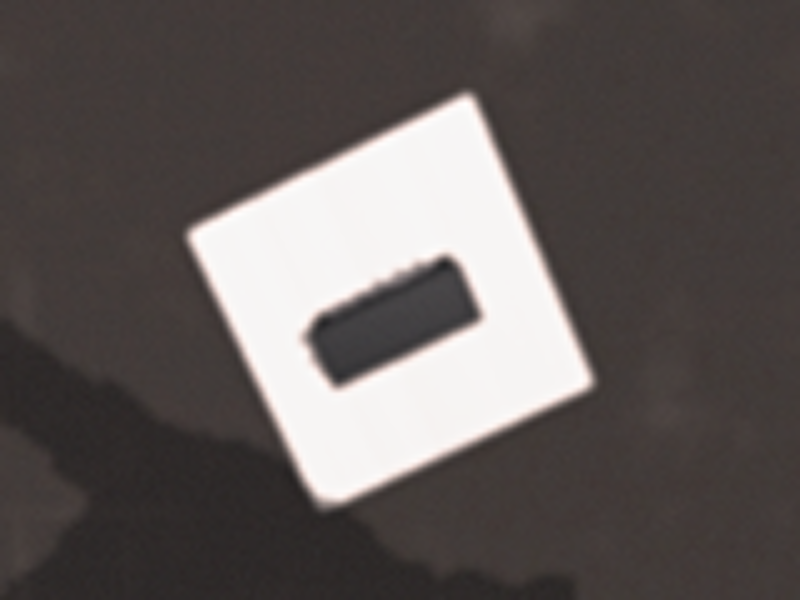

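Run:
```python
from h import *
np.set_printoptions(precision=4,suppress=True)
c=load('wrist')
P=[onz(c,242+x/5,101+y/5,.03) for x,y in((190,232),(470,93),(594,382),(326,508))]
print(P,np.mean(P,0)); 
for i,j in((0,1),(3,2)):
    d=P[j]-P[i];print(np.degrees(np.arctan2(d[1],d[0])),np.linalg.norm(d))
for z in(.03,.05,.075): print(z,[onz(c,242+x/5,101+y/5,z) for x,y in((305,335),(338,385),(482,318),(455,258),(395,322))])
```

```text
[array([ 0.5098, -0.3285,  0.03  ]), array([ 0.5643, -0.303 ,  0.03  ]), array([ 0.5899, -0.3578,  0.03  ]), array([ 0.5359, -0.3831,  0.03  ])] [ 0.55   -0.3431  0.03  ]
25.038603293692912 0.06006179116927159
25.126389009793076 0.05961690480702649
0.03 [array([ 0.5321, -0.3483,  0.03  ]), array([ 0.5386, -0.3582,  0.03  ]), array([ 0.5672, -0.3451,  0.03  ]), array([ 0.5617, -0.3336,  0.03  ]), array([ 0.55  , -0.3458,  0.03  ])]
0.05 [array([ 0.5328, -0.3467,  0.05  ]), array([ 0.5389, -0.356 ,  0.05  ]), array([ 0.566 , -0.3437,  0.05  ]), array([ 0.5608, -0.3328,  0.05  ]), array([ 0.5497, -0.3443,  0.05  ])]
0.075 [array([ 0.5338, -0.3446,  0.075 ]), array([ 0.5394, -0.3532,  0.075 ]), array([ 0.5644, -0.3418,  0.075 ]), array([ 0.5596, -0.3318,  0.075 ]), array([ 0.5494, -0.3424,  0.075 ])]
```

Stand centre is (0.550, -0.343) with yaw 25.1° and edges of 60 mm, matching the given size. I'll descend with tool y across the key.

play_rows(
  steps=[0.02, 0.003, 0.02, 0.17, 0.048, 0.007, 0.05, 0.34, 0.048, 0.007, 0.07, 0.51, 0.048, 0.007, 0.08, 0.68, 0.048, 0.007, 0.1, 0.85, 0.048, 0.007, 0.11, 1.0, 0.048, 0.007, 0.12, 1.133, 0.048, 0.007, 0.12, 1.133],
  jaw=0,
)

```text
time: 7.35
tool_pos: [0.5505, -0.3402, 0.1353]
tcp_rot: [-3.063, -0.685, 0.004]
wrist_force: [0.2, 0.2, 0.0]
width: 0.995
grip_force: 0.0
```

Run:
```python
from h import *
np.set_printoptions(precision=4,suppress=True)
s=bot.read_state();R=Ro.from_rotvec(s['tcp_rot']).as_matrix();print(s['tool_pos'],np.degrees(np.arctan2(R[1,1],R[0,1])),s['q'])
print('shift in tool',R.T@(np.array([.550,-.3431,.056])-s['tool_pos']))
```

```text
[ 0.5505 -0.3402  0.1353] -64.78023319573761 [-0.5921  0.303   1.7714  0.0001  1.0713  0.5385]
shift in tool [-0.0015  0.0027  0.0793]
```

play_rows(
  steps=[-0.001, 0.003, 0.02, 0, -0.001, 0.003, 0.04, 0, -0.001, 0.003, 0.06, 0, -0.001, 0.003, 0.072, 0, -0.001, 0.003, 0.079, 0, -0.001, 0.003, 0.079, 0],
)

```text
time: 8.1
tool_pos: [0.5521, -0.345, 0.0576]
tcp_rot: [-3.066, -0.682, 0.001]
wrist_force: [-1.2, 0.1, 0.7]
width: 1.001
grip_force: 0.0
```

play_rows(
  steps=[0, 0, 0, 0, 0, 0, 0, 0, 0, 0, 0, 0, 0, 0, 0, 0, 0, 0, 0, 0, 0, 0, 0, 0, 0, 0, 0, 0, 0, 0, 0, 0],
  jaw=255,
  grip_force=80,
)

```text
time: 9.1
tool_pos: [0.552, -0.3443, 0.0586]
tcp_rot: [-3.065, -0.682, 0.001]
wrist_force: [-2.7, 4.6, 6.8]
width: 0.126
grip_force: 78.3
```

Gripped: the opening is about 11 mm. Lift, then carry over the slot while turning.

play_rows(
  steps=[0, 0, -0.02, 0, 0, 0, -0.04, 0, 0, 0, -0.08, 0, 0, 0, -0.12, 0, 0, 0, -0.15, 0, 0, 0, -0.15, 0],
)

```text
time: 9.85
tool_pos: [0.5548, -0.3471, 0.2142]
tcp_rot: [3.059, 0.68, 0.011]
wrist_force: [0.5, -0.5, -0.2]
width: 0.127
grip_force: 77.7
```

play_rows(
  steps=[0.014, -0.042, 0, -0.17, 0.028, -0.084, 0, -0.35, 0.042, -0.126, 0, -0.53, 0.056, -0.168, 0, -0.71, 0.07, -0.21, 0, -0.89, 0.084, -0.252, 0, -1.07, 0.098, -0.294, 0, -1.25, 0.112, -0.336, 0, -1.43, 0.127, -0.381, 0, -1.61, 0.127, -0.381, 0, -1.77],
)

```text
time: 11.1
tool_pos: [0.5048, 0.0565, 0.2074]
tcp_rot: [-1.4, -2.811, -0.0]
wrist_force: [0.6, -1.2, -0.0]
width: 0.13
grip_force: 77.8
```

play_rows(
  steps=[0, 0, 0, -0.17, 0, 0, 0, -0.34, 0, 0, 0, -0.51, 0, 0, 0, -0.68, 0, 0, 0, -0.88, 0, 0, 0, -0.88, 0, 0, 0, -0.88],
)

```text
time: 11.98
tool_pos: [0.5056, 0.0537, 0.2078]
tcp_rot: [-0.089, -3.14, 0.0]
wrist_force: [-0.5, 0.1, 1.0]
width: 0.128
grip_force: 77.8
```

```bash
cat > st.py <<'E'
from h import *
np.set_printoptions(precision=4,suppress=True)
s=bot.read_state();R=Ro.from_rotvec(s['tcp_rot']).as_matrix();print(s['time'],s['tool_pos'],'yaw',np.degrees(np.arctan2(R[1,1],R[0,1])),'q6',s['q'][5],s['wrist_force'],s['torque'],s['width']*85)
E
python3 - <<'E'
from st import *
print(R)
c=snap('wrist'); a=snap('scene'); b=snap('side')
t=s['tool_pos']
W=c['pixels'][180:480,120:520]
f=lambda c:(lambda p:cv2.resize(c['pixels'][int(p[1])-50:int(p[1])+50,int(p[0])-67:int(p[0])+67],(400,300),interpolation=cv2.INTER_CUBIC))(proj(c,t-[0,0,.07]))
S=[f(a),f(b)]
for cc in(a,b): print(proj(cc,t-[0,0,.07]),proj(cc,t-[0,0,.0446]))
cv2.imwrite('pics/k2.png',np.vstack([np.hstack([W,np.zeros_like(W)]),np.hstack(S)]))
E
```

```text
11.975 [0.5056 0.0537 0.2078] yaw 86.75072116906868 q6 -1.4572205711342647 [-0.5042  0.0842  1.0181] [0.0599 0.0193 0.0753] 10.899371874798105
[[-0.9984  0.0567 -0.0006]
 [ 0.0567  0.9984 -0.0002]
 [ 0.0006 -0.0002 -1.    ]]
[290.0503 223.3902] [289.8436 214.0271]
[296.378  228.9886] [296.2471 220.9541]
```

View pics/k2.png

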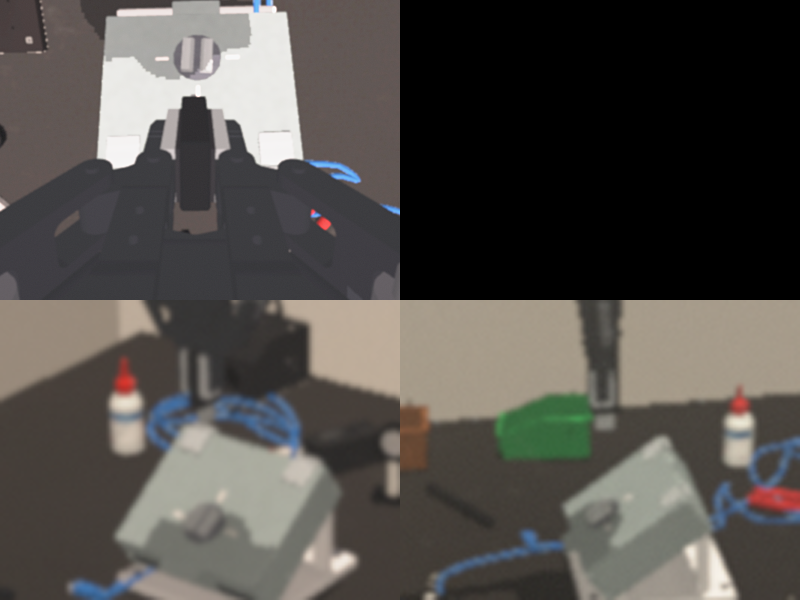

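Key is held upright with the blade down (side crop 603,422). The slot lies straight ahead at wrist pixel about (316,236). I'll measure the slot line from grey profiles.

Run:
```python
from h import *
np.set_printoptions(precision=4,suppress=True,linewidth=200)
c=load('wrist');g=cv2.cvtColor(c['pixels'],cv2.COLOR_BGR2GRAY)
for r in range(214,262,3): print(r,g[r,292:346:1])
```

```text
214 [167 167 168 167 168 167 167 167 167 167 167 167 167 167 168 168 167 167 166 162 158 156 155 153 153 155 156 156 156 155 156 160 164 166 167 168 167 167 167 168 167 168 167 167 167 168 168 168 168
 168 168 166 169 168]
217 [167 167 167 168 167 168 168 168 166 167 169 175 179 179 175 170 162 158 155 147 140 127 114 108 106 107 107 106 107 111 117 127 132 137 140 146 152 159 165 167 167 166 167 166 168 167 167 168 168
 169 170 168 170 169]
220 [168 167 168 168 168 167 168 165 158 147 153 177 190 191 193 195 196 195 190 181 175 167 145 122 111 109 108 109 120 144 165 174 182 188 192 193 193 195 196 193 180 165 163 165 167 166 167 167 167
 169 167 167 169 169]
223 [168 168 168 168 168 158 146 126 115 122 153 181 190 192 193 195 195 194 186 179 174 166 144 120 110 110 111 110 126 151 170 176 184 190 192 190 193 195 195 191 169 137 123 133 152 162 167 168 169
 168 167 167 168 168]
226 [167 168 167 159 141 120 111 108 110 130 168 189 192 192 194 195 196 193 184 176 172 162 138 116 109 108 109 110 126 154 170 178 186 191 191 192 193 196 196 189 163 130 111 107 109 122 146 164 169
 169 16
[... 1767 characters left out ...]
1 232 232
 231 232 232 233 234]
253 [168 169 169 170 171 170 164 146 127 114 107 106 108 107 109 108 108 111 112 114 113 112 120 140 152 156 157 160 166 169 171 171 172 174 176 175 176 179 180 169 161 168 196 222 231 232 232 232 232
 232 232 233 233 235]
256 [168 169 170 168 170 169 168 183 213 226 224 200 162 130 113 109 111 122 141 156 159 158 159 158 158 159 157 158 157 158 157 157 157 159 158 158 167 182 201 221 230 233 233 233 233 233 233 232 233
 233 233 234 234 234]
259 [199 199 200 199 199 197 198 209 222 231 232 232 231 229 227 225 220 212 201 192 183 175 166 165 166 166 166 168 174 181 188 193 200 208 219 226 230 232 232 232 232 233 233 233 233 234 234 234 234
 233 233 233 233 233]
```

Run:
```python
from h import *
np.set_printoptions(precision=4,suppress=True)
c=load('wrist')
A=onz(c,317.5,219.3,.071);B=onz(c,316.5,248.8,.086);d=B-A
print(A,B,(A+B)/2,np.linalg.norm(d),np.degrees(np.arctan2(d[1],d[0])))
```

```text
[0.494  0.0559 0.071 ] [0.5132 0.054  0.086 ] [0.5036 0.055  0.0785] 0.024430613786812463 -5.64767100928654
```

Slot centre is about (0.504, 0.055, 0.0785). Down to just above contact, then feel for the floor.

play_rows(
  steps=[0.003, 0.001, 0.02, 0, 0.003, 0.001, 0.04, 0, 0.003, 0.001, 0.055, 0, 0.003, 0.001, 0.062, 0, 0.003, 0.001, 0.067, 0, 0.003, 0.001, 0.072, 0, 0.003, 0.001, 0.075, 0, 0.003, 0.001, 0.078, 0, 0.003, 0.001, 0.078, 0],
)

```text
time: 13.25
tool_pos: [0.5028, 0.0549, 0.1301]
tcp_rot: [-0.085, -3.14, 0.0]
wrist_force: [-0.1, 0.7, -0.3]
width: 0.128
grip_force: 77.8
```

```bash
python3 st.py
```

```text
13.25 [0.5028 0.0549 0.1301] yaw 86.91581742867186 q6 -1.457432532599117 [-0.1426  0.6624 -0.268 ] [-0.0267 -0.0029  0.02  ] 10.838407831132436
```

play_rows(
  steps=[0, 0, 0.001, 0, 0, 0, 0.002, 0, 0, 0, 0.003, 0, 0, 0, 0.004, 0, 0, 0, 0.005, 0, 0, 0, 0.005, 0],
)

```text
time: 14.0
tool_pos: [0.5028, 0.0549, 0.1251]
tcp_rot: [-0.084, -3.14, 0.0]
wrist_force: [1.0, 0.6, -0.2]
width: 0.125
grip_force: 77.8
```

play_rows(
  steps=[0, 0, 0.001, 0, 0, 0, 0.002, 0, 0, 0, 0.003, 0, 0, 0, 0.003, 0],
)

```text
time: 14.5
tool_pos: [0.5035, 0.0549, 0.1235]
tcp_rot: [0.084, 3.139, 0.0]
wrist_force: [-2.6, 0.0, 6.6]
width: 0.126
grip_force: 78.8
```

Contact is at TCP z≈0.124, about 8 mm below the cheek tops, with the force along the slope normal. So the blade is in the slot. I'll back off slightly and turn clockwise while following the slope.

play_rows(
  steps=[0, 0, -0.0035, 0, 0, 0, -0.0035, 0.1, 0, 0, -0.0035, 0.2, -0.0005, 0, -0.003, 0.3, -0.0005, 0, -0.003, 0.4, -0.001, 0, -0.0025, 0.5, -0.001, 0, -0.0025, 0.6, -0.0013, 0, -0.002, 0.7, -0.0015, 0, -0.002, 0.8, -0.0015, 0, -0.002, 0.8],
)

```text
time: 15.75
tool_pos: [0.5059, 0.056, 0.1251]
tcp_rot: [1.299, 2.858, 0.005]
wrist_force: [3.1, 4.2, 1.2]
width: 0.127
grip_force: 78.1
```

Run:
```python
from st import *
c=snap('wrist');a=snap('scene');b=snap('side')
f=lambda c,k:(lambda p:cv2.resize(c['pixels'][int(p[1])-30:int(p[1])+30,int(p[0])-40:int(p[0])+40],(400,300),interpolation=cv2.INTER_CUBIC))(proj(c,[.504,.055,.0785]))
p=proj(c,[.504,.055,.0785]);print(p)
W=cv2.resize(c['pixels'][150:450,120:520],(400,300))
cv2.imwrite('pics/t1.png',np.vstack([np.hstack([W,f(c,1)]),np.hstack([f(a,1),f(b,1)])]))
```

```text
15.75 [0.5059 0.056  0.1251] yaw 41.11809414432217 q6 -0.6588650033612757 [3.0868 4.243  1.1881] [ 0.9466 -0.5093 -0.0033] 10.784776865141641
[308.9137 277.9235]
```

View pics/t1.png

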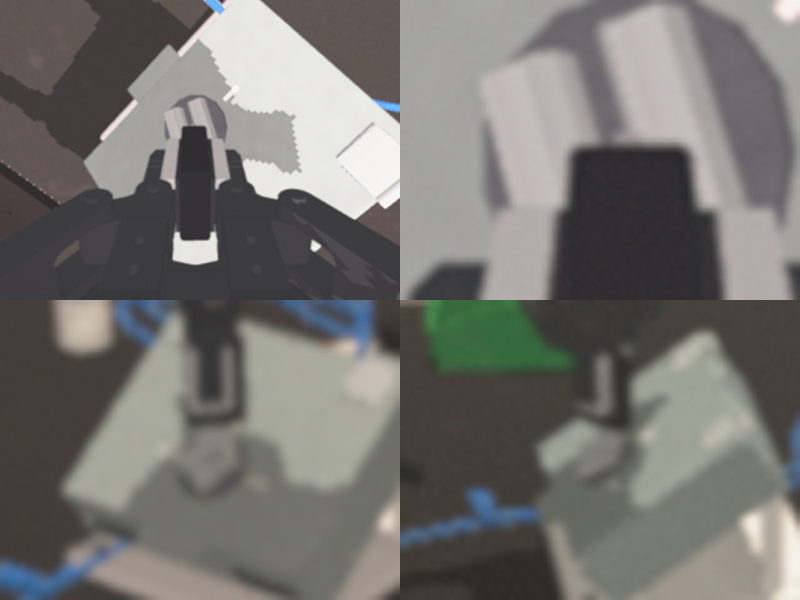

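The blade is in the slot and the fastener has turned about 30°, lagging slightly; forces are low. I'll carry on past 90°.

play_rows(
  steps=[0, 0, 0, 0.1, 0, 0, 0.0003, 0.2, -0.0003, 0.0003, 0.0006, 0.3, -0.0003, 0.0003, 0.0009, 0.4, -0.0006, 0.0006, 0.0012, 0.5, -0.0008, 0.0009, 0.0015, 0.6, -0.0008, 0.0009, 0.0017, 0.7, -0.0008, 0.0009, 0.0017, 0.77, -0.0008, 0.0009, 0.0017, 0.77],
)

```text
time: 17.02
tool_pos: [0.505, 0.0534, 0.1241]
tcp_rot: [2.276, 2.164, -0.005]
wrist_force: [-5.7, -4.2, 13.0]
width: 0.127
grip_force: 79.7
```

Run:
```python
from st import *
c=snap('wrist');p=proj(c,[.504,.055,.0785]);print(p)
```

```text
17.025 [0.505  0.0534 0.1241] yaw -2.903720439957279 q6 0.11058116985894782 [-5.7162 -4.1536 12.9725] [-0.8721  1.1682  0.017 ] 10.811840408632333
[309.5749 278.4481]
```

play_rows(
  steps=[0, 0, 0, 0.1, 0, 0, 0, 0.2, 0, 0, 0, 0.3, 0, 0, 0, 0.3],
)

```text
time: 17.58
tool_pos: [0.5034, 0.0535, 0.1226]
tcp_rot: [-2.575, -1.799, 0.009]
wrist_force: [-6.5, -2.5, 7.8]
width: 0.128
grip_force: 79.1
```

Run:
```python
from st import *
c=snap('wrist');np.set_printoptions(linewidth=220)
g=cv2.cvtColor(c['pixels'],cv2.COLOR_BGR2GRAY)
for r in range(240,290,4): print(r,g[r,285:345:2])
# pointing of world unit-y & unit-x through slot centre in the image, for comparison
s0=np.array([.504,.055,.0785])
print(proj(c,s0),proj(c,s0+[0,.013,0]),proj(c,s0+[.0106,0,.0075]))
```

```text
17.575 [0.5034 0.0535 0.1226] yaw -20.1176803627769 q6 0.41082092563312994 [-6.539  -2.4924  7.7813] [-0.5864  1.1707  0.0065] 10.901118937997637
240 [163 163 164 162 162 163 164 164 165 165 164 164 158 154 158 194 230 230 230 229 230 230 230 230 230 231 231 231 231 231]
244 [162 163 163 160 161 163 165 157 137 121 105 102 103 103 103 103 119 129 125 137 189 225 232 231 230 230 231 231 231 231]
248 [163 162 161 161 160 155 124 105 105 105 113 151 183 179 139 108 113 140 143 149 148 137 136 170 215 229 231 231 231 231]
252 [161 162 161 162 144 109 106 104 119 172 188 186 186 185 187 178 138 109 107 117 116 121 152 153 143 139 203 231 231 230]
256 [163 161 161 144 106 105 106 144 184 188 190 193 187 185 186 186 187 180 139 107 105 107 107 107 132 138 127 151 208 230]
260 [161 160 160 135 105 104 148 188 186 184 188 189 192 194 187 185 186 186 186 178 139 109 105 107 106 106 106 106 100 147]
264 [161 160 157 123 117 157 182 187 190 190 186 184 188 188 192 193 186 184 185 186 186 179 138 105 105 103 103 104 105 109]
268 [160 159 166 189 203 201 192 186 185 186 190 191 185 185 189 188 192 193 186 183 185 186 187 182 145 105 103 105 105 107]
272 [164 170 186 193 200 201 201 200 191 185 186 185 190 192 185 185 187 188 193 194 187 184 185 185 187 180 144 108 107 108]
276 [170 182 184 188 188 189 198 202 189 138 115 116 114 109 117 116 114 116 117 123 168 195 187 184 186 186 186 181 146 109]
280 [164 164 173 183 186 187 189 191 136  48  50  48  47  48  50  48  49  48  49  47  84 173 193 195 186 184 185 185 187 183]
284 [160 162 161 162 174 184 186 184 116  48  48  49  46  48  49  50  50  48  48  49  61 159 190 189 193 195 187 185 175 132]
288 [160 164 167 166 167 168 176 150  76  47  50  47  48  49  49  49  47  47  49  49  48 112 143 164 181 182 182 157 137 114]
[311.8238 280.4399] [303.1733 258.7834] [331.2694 279.7798]
```

Run:
```python
from h import *
c=load('wrist');a=snap('scene');b=snap('side')
f=lambda c:(lambda p:cv2.resize(c['pixels'][int(p[1])-30:int(p[1])+30,int(p[0])-40:int(p[0])+40],(400,300),interpolation=cv2.INTER_CUBIC))(proj(c,[.504,.055,.0785]))
W=cv2.resize(c['pixels'][225:315,252:372],(800,600),interpolation=cv2.INTER_CUBIC)[:300]
cv2.imwrite('pics/t2.png',np.vstack([W,np.hstack([f(a),f(b)])]))
```

```text
(no output)
```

View pics/t2.png

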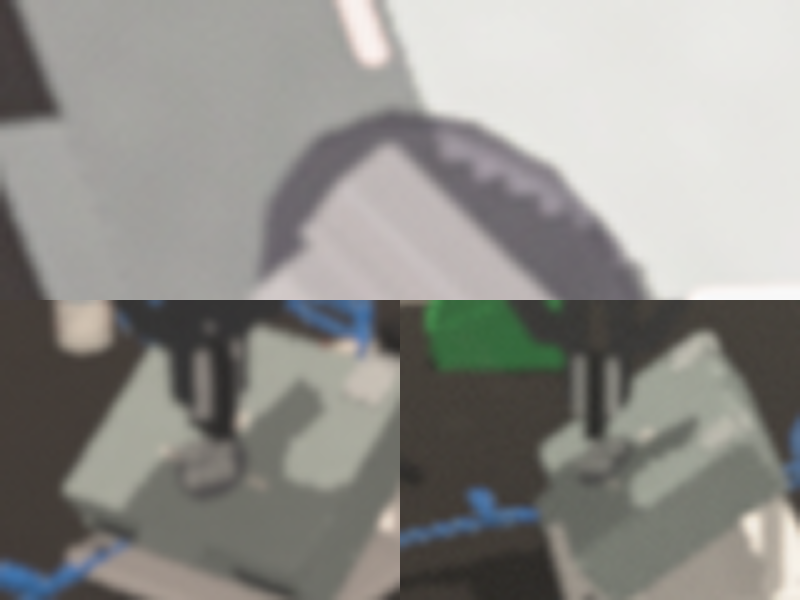

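The fastener stands at about 57° (cheek running at 45° in the wrist crop from (390,145) to (540,295)), while the blade has turned past it: the vertical blade rode out of the tilted slot. So I'll finish by pushing with the key. I'll lift, square the blade, set it beside the uphill cheek at its -y end, and push downhill. First I'll find the tip's length by touching the cover.

play_rows(
  steps=[0, 0, -0.01, 0, 0, 0, -0.025, 0, 0, 0.01, -0.035, -0.1, 0.001, 0.02, -0.035, -0.2, 0.001, 0.033, -0.035, -0.3, 0.001, 0.033, -0.025, -0.3, 0.001, 0.033, -0.02, -0.3, 0.001, 0.033, -0.02, -0.3],
)

```text
time: 18.73
tool_pos: [0.5357, 0.0445, 0.1415]
tcp_rot: [-2.279, -2.16, 0.003]
wrist_force: [0.3, 0.1, -0.3]
width: 0.129
grip_force: 77.9
```

Run:
```python
from st import *
c=snap('wrist');np.set_printoptions(linewidth=220)
a=snap('scene');b=snap('side')
t=s['tool_pos']
# slot view numerics: cheek mask in wrist
p=proj(c,[.504,.055,.0785]);print('slot px',p, 'uy',proj(c,[.504,.068,.0785])-p,'ux',proj(c,[.5146,.055,.086])-p)
g=cv2.cvtColor(c['pixels'],cv2.COLOR_BGR2GRAY)
x,y=int(p[0]),int(p[1])
for r in range(y-24,y+27,4): print(r,x-30,g[r,x-30:x+32:2])
```

```text
18.725 [0.5357 0.0445 0.1415] yaw -3.074014163699812 q6 0.09009686278829411 [ 0.2675  0.0981 -0.2708] [0.024  0.0029 0.0156] 10.922698170363983
slot px [256.2246 255.202 ] uy [ -2.3653 -21.6809] ux [16.7618  3.4753]
231 226 [163 161 162 162 163 163 163 162 162 144 108 115 148 183 190 193 188 179 179 181 177 131 107 108 110 109 104 110 149 164 165]
235 226 [161 162 162 164 163 163 163 161 151 110 106 133 183 187 188 190 190 188 184 182 180 180 143 108 107 106 107 108 104 115 158]
239 226 [163 162 163 162 165 163 164 172 182 193 186 181 181 187 187 186 189 192 191 180 179 182 181 146 108 108 107 108 106 101 115]
243 226 [160 160 161 164 165 172 188 188 196 198 198 187 181 183 194 189 187 190 192 190 183 183 181 181 158 111 106 106 106 105 102]
247 226 [158 160 161 164 166 184 188 189 192 198 199 198 188 181 182 190 190 185 189 190 191 182 178 183 184 160 110 105 103 105 104]
251 226 [164 162 162 163 164 165 181 188 189 189 194 198 199 190 182 181 193 192 186 189 191 194 184 182 183 182 164 114 103 104 106]
255 226 [158 161 162 162 163 163 167 184 187 189 189 196 200 200 190 182 183 190
[... 157 characters left out ...]
6 186 179 183 183 174 128 107]
263 226 [162 161 163 161 163 163 164 165 163 179 186 188 188 193 200 199 196 184 181 190 194 186 187 190 191 185 179 181 184 173 123]
267 226 [128 153 163 162 163 162 164 164 164 163 177 187 188 190 196 199 200 197 184 182 186 194 186 188 190 188 171 143 112 106 104]
271 226 [ 63 127 164 164 164 162 163 163 164 164 163 172 185 188 189 190 199 200 198 186 180 186 195 165 126 108 106 107 107 107 103]
275 226 [ 62 105 162 165 164 163 162 162 161 163 163 162 173 186 188 189 194 200 201 196 173 145 114 106 107 108 108 107 105 111 150]
279 226 [ 64  97 162 164 163 162 163 162 163 162 163 162 161 171 186 188 185 171 146 114 108 106 108 108 107 108 114 123 150 165 165]
```

The fastener measures about 60°. Touch the cover to check the tip length; contact is expected at TCP z≈0.136.

play_rows(
  steps=[0, 0, 0.001, 0, 0, 0, 0.002, 0, 0, 0, 0.003, 0, 0, 0, 0.004, 0, 0, 0, 0.004, 0],
)

```text
time: 19.5
tool_pos: [0.5368, 0.0443, 0.1384]
tcp_rot: [-2.279, -2.162, 0.0]
wrist_force: [0.6, -0.4, 0.6]
width: 0.125
grip_force: 77.9
```

play_rows(
  steps=[0, 0, 0.001, 0, 0, 0, 0.002, 0, 0, 0, 0.003, 0, 0, 0, 0.003, 0],
)

```text
time: 20.0
tool_pos: [0.5368, 0.0444, 0.1355]
tcp_rot: [-2.279, -2.162, 0.0]
wrist_force: [0.1, -0.5, -0.4]
width: 0.128
grip_force: 77.9
```

play_rows(
  steps=[0, 0, 0.001, 0, 0, 0, 0.002, 0, 0, 0, 0.003, 0, 0, 0, 0.003, 0],
)

```text
time: 20.5
tool_pos: [0.5373, 0.0444, 0.1347]
tcp_rot: [2.279, 2.162, 0.001]
wrist_force: [-5.1, -0.1, 11.8]
width: 0.13
grip_force: 79.8
```

Contact is at z≈0.1353. I'll raise 7 mm and push downhill along the slope in two stages.

play_rows(
  steps=[0, 0, -0.005, 0, 0, 0, -0.01, 0, 0, -0.003, -0.008, 0, 0, -0.006, -0.006, 0, 0, -0.009, -0.004, 0, 0, -0.011, -0.0024, 0, 0, -0.013, -0.001, 0, 0, -0.015, 0.0004, 0, 0, -0.017, 0.0018, 0, 0, -0.017, 0.0018, 0],
)

```text
time: 21.75
tool_pos: [0.5197, 0.0453, 0.1306]
tcp_rot: [-2.279, -2.162, 0.0]
wrist_force: [0.1, 0.0, 0.1]
width: 0.129
grip_force: 78.0
```

play_rows(
  steps=[0, -0.001, 0.0007, 0, 0, -0.002, 0.0014, 0, 0, -0.003, 0.0021, 0, 0, -0.004, 0.0028, 0, 0, -0.004, 0.0028, 0],
)

```text
time: 22.38
tool_pos: [0.5169, 0.0453, 0.1286]
tcp_rot: [2.278, 2.161, 0.002]
wrist_force: [3.5, -2.3, 2.0]
width: 0.129
grip_force: 78.3
```

```bash
cat > look.py <<'E'
from st import *
c=snap('wrist');np.set_printoptions(linewidth=220)
p=proj(c,[.504,.055,.0785]);print('slot px',p, 'uy',proj(c,[.504,.068,.0785])-p,'ux',proj(c,[.5146,.055,.086])-p)
g=cv2.cvtColor(c['pixels'],cv2.COLOR_BGR2GRAY)
x,y=int(p[0]),int(p[1])
for r in range(y-28,y+25,4): print(r,x-30,g[r,x-30:x+32:2])
E
python3 look.py
```

```text
22.375 [0.5169 0.0453 0.1286] yaw -3.0328715609468544 q6 0.09286421742118688 [ 3.5234 -2.3219  1.9503] [-0.3637 -0.5619 -0.0234] 10.996714615007344
slot px [286.6154 262.6276] uy [ -1.8805 -23.0167] ux [19.2569  4.0069]
234 256 [160 163 163 163 164 163 163 162 159 123 104 106 105 110 145 180 186 183 178 181 173 128 106 107 108 106 102 108 148 164 164]
238 256 [162 162 163 162 163 162 163 161 126 105 105 123 171 185 189 189 193 189 181 181 180 177 131 107 108 108 109 108 103 110 146]
242 256 [163 163 163 162 161 161 158 124 105 121 145 161 179 194 185 189 190 191 189 179 177 182 180 143 107 105 107 107 109 108 103]
246 256 [163 162 164 163 163 162 174 189 199 194 183 180 177 174 190 186 187 190 193 192 182 180 181 182 147 109 107 108 107 106 104]
250 256 [162 165 165 168 179 189 188 190 198 197 194 183 180 175 172 194 186 187 189 191 191 182 178 180 181 157 110 106 106 105 107]
254 256 [163 164 166 171 186 188 189 190 195 197 198 196 184 181 180 174 188 186 185 189 191 194 183 181 182 183 162 113 104 104 104]
258 256 [163 163 164 164 166 182 185 188 190 187 197 198 196 186 180 180 172
[... 295 characters left out ...]
0 193 187 178 181 183 179 133]
270 256 [162 163 163 164 164 165 165 163 176 186 188 190 191 197 199 200 191 183 183 176 182 189 185 189 189 193 189 183 182 183 179]
274 256 [162 163 162 163 163 164 163 163 162 181 187 187 188 188 193 198 198 193 183 183 176 183 194 186 189 190 192 192 177 172 144]
278 256 [164 163 163 163 163 163 164 163 162 162 171 185 186 190 188 198 199 199 195 183 182 179 161  91  43  45  45  46  44  44  46]
282 256 [165 163 163 162 162 162 161 162 164 162 162 172 185 187 189 190 194 198 200 194 185 176 147  65  47  49  49  49  48  47  49]
286 256 [164 164 163 162 162 161 161 161 163 160 161 162 171 185 188 189 188 190 179 143 112 106  93  52  48  48  48  48  48  49  49]
```

play_rows(
  steps=[0, -0.001, 0.0007, 0, 0, -0.002, 0.0014, 0, 0, -0.003, 0.0021, 0, 0, -0.004, 0.0028, 0, 0, -0.004, 0.0028, 0],
)

```text
time: 23.05
tool_pos: [0.5154, 0.0449, 0.1275]
tcp_rot: [2.274, 2.158, 0.007]
wrist_force: [5.5, -4.1, 6.0]
width: 0.13
grip_force: 79.1
```

```bash
python3 look.py
```

```text
23.05 [0.5154 0.0449 0.1275] yaw -3.013868907181164 q6 0.09357009780156042 [ 5.4828 -4.1063  6.0202] [-0.839  -1.3088 -0.0797] 11.01189278660906
slot px [288.6408 262.7147] uy [ -1.8468 -23.1732] ux [19.5652  4.0111]
234 258 [162 162 163 163 164 163 163 162 154 116 105 105 104 111 147 192 189 181 179 181 176 131 105 106 107 107 103 107 145 164 181]
238 258 [162 161 162 163 162 160 162 155 118 105 105 137 175 187 189 189 191 188 183 182 180 177 137 107 109 109 108 109 104 110 168]
242 258 [164 163 162 162 162 162 156 119 109 125 146 159 177 195 185 189 189 192 191 181 179 180 180 147 108 106 108 108 109 108 102]
246 258 [163 165 164 163 162 161 170 190 197 193 182 180 173 169 189 185 188 189 190 189 183 179 179 179 156 112 106 108 107 106 105]
250 258 [164 164 165 172 187 189 191 195 196 198 193 183 180 175 168 195 187 188 190 189 194 183 181 180 181 159 111 104 105 106 106]
254 258 [164 165 165 171 185 188 190 188 191 197 198 195 183 180 179 171 188 187 186 188 190 191 183 177 181 182 171 119 104 103 104]
258 258 [163 165 163 164 166 183 186 189 190 194 196 197 196 184 179 179 163 19
[... 292 characters left out ...]
9 193 188 182 183 182 178 137]
270 258 [162 162 163 164 165 164 162 165 183 186 189 190 187 196 198 197 191 181 182 173 179 193 185 188 189 193 192 179 180 183 182]
274 258 [164 162 163 163 165 164 164 163 161 177 186 188 189 192 196 198 199 192 181 180 173 181 193 184 189 190 190 191 181 162 124]
278 258 [165 162 163 164 163 164 165 163 162 163 176 187 188 191 188 191 197 198 194 183 183 175 103  46  46  46  46  46  45  47  46]
282 258 [165 163 162 163 162 161 163 163 162 162 162 172 186 187 189 190 195 199 200 194 185 171  82  47  48  48  48  50  48  48  48]
286 258 [164 162 164 163 163 161 161 163 162 161 162 162 172 185 187 189 188 192 187 151 115  94  52  49  48  48  48  46  49  47  50]
```

Pushing gives a force with no turn, so I suspect the key sits off-centre along tool x in the grip. I'll check the grip block's rows in the wrist image against projections.

Run:
```python
from st import *
c=load('wrist');t=s['tool_pos'];g=cv2.cvtColor(c['pixels'],cv2.COLOR_BGR2GRAY)
for dx in(15,-15):
  for dz in(-15,30): print(dx,dz,proj(c,t+R@(np.array([dx,0,dz])/1e3)),end=' ')
for dx in(9,-9): print('blade tip',dx,proj(c,t+R@(np.array([dx,0,46])/1e3)))
print('grip corners w',[proj(c,t+R@(np.array([15,y,-15])/1e3)) for y in(-6,6)],[proj(c,t+R@(np.array([15,y,30])/1e3)) for y in(-6,6)])
print('row profile col 315',g[268:420:4,315]); print('col range r280',np.where(g[282]<80)[0][[0,-1]],[ (r,np.where(g[r,290:345]<70)[0][[0,-1]]+290) for r in (280,300,330,360,380)])
```

```text
23.1 [0.5154 0.0449 0.1275] yaw -3.016243553379587 q6 0.0935701718560456 [ 5.5012 -4.3577  6.0304] [-0.8604 -1.3096 -0.085 ] 10.696998818377839
15 -15 [309.9061 310.7973] 15 30 [311.1827 265.6034] -15 -15 [310.2213 381.6359] -15 30 [311.3557 321.2086] blade tip 9 [311.5201 265.4431]
blade tip -9 [311.607  296.4021]
grip corners w [array([293.0064, 310.7948]), array([326.8057, 310.7997])] [array([298.681 , 265.6015]), array([323.6843, 265.6053])]
row profile col 315 [182 183 103  47  48  47  49  49  48  46  48  49  49  48  53  54  55  54
  55  54  55  54  55  53  55  53  54  54  54  53  53  57  59 109 114  89
  87  61]
col range r280 [  0 633] [(280, array([303, 325])), (300, array([299, 330])), (330, array([297, 333])), (360, array([290, 344])), (380, array([290, 344]))]
```

Confirmed: the key sits about 5.5 mm toward -tool x in the grip, so the blade was too far to -y. Back off, shift +5 mm in y, and push again.

play_rows(
  steps=[0, 0.005, -0.0045, 0, 0, 0.01, -0.008, 0, 0, 0.015, -0.0115, 0, 0.005, 0.015, -0.0115, 0, 0.005, 0.012, -0.0094, 0, 0.005, 0.009, -0.0073, 0, 0.005, 0.007, -0.0059, 0, 0.005, 0.005, -0.0045, 0, 0.005, 0.003, -0.0031, 0, 0.005, 0.003, -0.0031, 0],
)

```text
time: 24.35
tool_pos: [0.5172, 0.0505, 0.1298]
tcp_rot: [2.277, 2.159, 0.005]
wrist_force: [3.5, 0.2, 4.2]
width: 0.126
grip_force: 78.9
```

```bash
python3 look.py | awk 'NR<=2||NR%2==0'
```

```text
24.35 [0.5172 0.0505 0.1298] yaw -3.0409421669274663 q6 0.10264870931861236 [3.5342 0.1555 4.1966] [-0.0239 -0.796   0.0095] 10.696005441461882
slot px [286.6586 270.9153] uy [ -1.855  -22.5199] ux [19.0138  4.2524]
246 256 [163 162 163 162 161 161 161 161 126 107 104 121 153 182 190 190 195 186 179 180 181 170 120 106 108 111 110 106 104 128 159]
254 256 [164 164 165 164 163 163 165 177 195 194 182 180 176 181 193 186 188 190 193 189 181 180 181 177 131 106 108 107 106 107 103]
262 256 [162 164 164 166 181 186 190 190 195 197 198 197 184 181 179 177 194 187 188 189 192 192 181 182 182 181 147 107 105 103 104]
270 256 [161 162 162 163 163 163 177 185 189 190 194 197 199 199 187 181 181 175 192 188 187 189 191 195 184 180 183 182 162 115 106]
278 256 [163 164 163 164 164 165 163 163 177 186 188 189 193 197 199 199 192 183 182 176 189 190 183 121  47  43  45  47  46  47  48]
286 256 [165 164 162 162 164 162 164 162 163 162 173 186 187 189 189 196 198 198 195 183 183 180 172  88  46  47  49  49  48  48  48]
294 256 [164 164 162 163 162 162 162 162 163 162 162 160 167 184 187 184 178 177 178 178 179 136  59  51  48  49  48  49  47  49  47]
```

play_rows(
  steps=[0, -0.001, 0.0007, 0, 0, -0.002, 0.0014, 0, 0, -0.003, 0.0021, 0, 0, -0.004, 0.0028, 0, 0, -0.005, 0.0035, 0, 0, -0.005, 0.0035, 0],
)

```text
time: 25.15
tool_pos: [0.5164, 0.0506, 0.1292]
tcp_rot: [2.272, 2.155, 0.015]
wrist_force: [9.3, -1.2, 11.6]
width: 0.129
grip_force: 79.9
```

```bash
python3 look.py | awk 'NR<=2||NR%2==0'
```

```text
25.15 [0.5164 0.0506 0.1292] yaw -3.0328309552862343 q6 0.10365125623132167 [ 9.2504 -1.2065 11.5841] [-0.2861 -1.7116 -0.0331] 11.00437734568262
slot px [287.2667 271.6001] uy [ -1.8464 -22.5898] ux [19.2428  4.2247]
247 257 [163 163 162 162 161 160 162 154 115 106 107 136 170 188 189 190 194 185 177 180 181 170 119 108 110 109 109 106 103 128 172]
255 257 [163 165 165 163 163 159 169 190 198 191 182 180 174 179 189 186 189 190 193 189 179 179 181 177 132 107 107 106 106 107 103]
263 257 [163 165 165 169 183 187 189 188 188 197 198 194 181 180 177 169 189 185 188 189 191 192 182 182 182 181 147 106 105 104 103]
271 257 [164 162 163 163 162 163 180 187 189 190 187 197 198 196 185 180 180 168 193 187 187 188 190 193 183 181 181 183 161 115 107]
279 257 [163 162 162 165 164 165 163 163 177 186 188 190 188 195 198 198 190 182 182 170 187 191 163  72  46  46  47  48  48  48  47]
287 257 [165 163 162 163 163 163 163 163 162 163 174 185 186 189 189 191 195 195 190 181 180 169 115  52  47  48  46  47  48  46  47]
295 257 [164 163 162 163 162 164 163 162 162 162 160 162 171 184 186 179 178 178 179 178 170  85  53  48  49  48  48  47  48  49  49]
```

Reaction is 9 N at a roughly 6 mm arm, just short of the friction torque. The arm is compliant, so push further with less downward bias.

play_rows(
  steps=[0, -0.001, -0.001, 0, 0, -0.003, -0.001, 0, 0, -0.005, -0.001, 0, 0, -0.007, -0.001, 0, 0, -0.007, -0.001, 0],
)

```text
time: 25.82
tool_pos: [0.5136, 0.0508, 0.1312]
tcp_rot: [2.267, 2.151, 0.026]
wrist_force: [19.3, -2.3, 4.7]
width: 0.133
grip_force: 78.6
```

```bash
python3 look.py | awk 'NR<=2||NR%2==0'
```

```text
25.825 [0.5136 0.0508 0.1312] yaw -3.024917443260121 q6 0.10512836330120716 [19.2903 -2.2716  4.6528] [-0.4396 -3.7114 -0.0047] 11.301889021813805
slot px [291.7183 270.2683] uy [ -1.7346 -22.3843] ux [19.3533  4.0526]
246 261 [162 163 164 162 162 162 160 126 106 106 105 128 164 188 192 192 186 181 180 180 173 129 106 109 109 110 106 116 164 229 232]
254 261 [164 165 163 162 162 149 157 186 191 182 180 169 160 193 186 188 191 191 193 183 178 180 179 146 109 107 108 108 107 106 103]
262 261 [164 166 172 186 187 191 189 190 195 197 194 184 180 174 155 193 188 186 190 191 192 184 177 179 180 162 115 105 105 103 104]
270 261 [164 164 164 163 167 183 186 190 191 192 193 197 196 187 180 180 162 181 192 186 189 191 192 188 181 181 181 177 131 106 108]
278 261 [165 164 164 164 164 162 161 177 187 189 189 190 192 197 197 191 182 180 170 162 196 144  54  44  45  46  45  45  45  46  47]
286 261 [164 164 164 164 164 164 165 164 163 174 186 186 190 188 191 195 197 194 184 180 172  84  46  50  47  48  47  46  48  49  49]
294 261 [163 163 164 163 162 162 161 163 161 162 162 168 184 180 177 178 177 179 169  87  53  47  51  47  49  46  49  48  48  47  49]
```

The blade is riding the cheek's leaning wall near the axis, which is a poor lever. A better way is to go back into the slot, aligned to its present 61°, deeper, with the key's 5.5 mm offset accounted for. Retreat first.

play_rows(
  steps=[0, 0.012, -0.005, 0, 0, 0.014, -0.015, 0, 0, 0.014, -0.025, -0.12, 0, 0.01, -0.025, -0.24, 0, 0.005, -0.025, -0.36, 0, 0.005, -0.025, -0.426, 0, 0.005, -0.025, -0.426],
)

```text
time: 26.75
tool_pos: [0.5062, 0.0509, 0.1496]
tcp_rot: [-1.77, -2.591, 0.004]
wrist_force: [0.5, -0.3, 0.5]
width: 0.13
grip_force: 78.4
```

```bash
python3 look.py | awk 'NR<=2||NR%2==0'
python3 - <<'E'
from st import *
print('to target above',R.T@(np.array([.5063,.0557,.135])-s['tool_pos']))
E
```

```text
26.75 [0.5062 0.0509 0.1496] yaw 21.33317013724347 q6 -0.3211883136557423 [ 0.4543 -0.3258  0.451 ] [ 0.0422  0.0024 -0.0123] 11.015305840405208
slot px [312.0286 256.5661] uy [  7.9398 -19.3044] ux [16.7421 10.4875]
232 282 [164 164 165 164 162 162 161 162 161 142 114 106 105 105 106 106 108 108 112 117 128 135 134 132 113 103 131 177 228 231 230]
240 282 [166 167 167 166 168 185 187 192 189 185 191 191 180 171 131 112 180 193 186 191 192 188 175 176 150 109 107 122 133 158 227]
248 282 [165 164 164 164 162 170 186 189 190 187 188 191 185 175 158 111 144 195 188 188 191 191 181 175 171 125 106 121 152 156 142]
256 282 [164 164 163 163 152 127 180 187 191 189 185 190 191 179 171 131 112 181 191 186 190 192 189 175 175 151 109 106 114 133 121]
264 282 [164 164 164 164 164 142 160 185 189 191 187 188 191 186 175 156 107 143 195 188 189 190 191 181 175 170 125 103 106 106 102]
272 282 [162 162 163 163 165 164 167 187 188 189 189 186 191 192 181 171 133 119 183 192 187 191 192 189 175 174 152 110 106 106 151]
280 282 [162 162 163 163 163 162 163 164 165 172 124  47  49  46  46  47  45  47  47  46  49  46  54  98 107 104 120 156 164 165 165]
26.8 [0.5066 0.0509 0.1498] yaw 21.301435377262866 q6 -0.3206495761402315 [ 0.3517 -0.2443 -1.1142] [-0.0181  0.0179 -0.0108] 10.823194172610366
to target above [0.0045 0.0015 0.0148]
```

The slot is visible as a dark line at about (313,256), tilted 7° from the blade. At this angle the fastener reads about 56–58°, and the blade plane (col 311.5) passes through the mouth centre. Align and lower.

play_rows(
  steps=[0.0045, 0.001, 0.005, -0.07, 0.0045, 0.001, 0.01, -0.07, 0.0045, 0.001, 0.014, -0.07, 0.0045, 0.001, 0.016, -0.07, 0.0045, 0.001, 0.018, -0.07, 0.0045, 0.001, 0.02, -0.07, 0.0045, 0.001, 0.02, -0.07],
)

```text
time: 27.68
tool_pos: [0.5077, 0.0554, 0.1309]
tcp_rot: [1.679, 2.655, 0.0]
wrist_force: [-0.6, 0.1, 0.5]
width: 0.128
grip_force: 78.6
```

play_rows(
  steps=[0, 0, 0.001, 0, 0, 0, 0.002, 0, 0, 0, 0.003, 0, 0, 0, 0.004, 0, 0, 0, 0.004, 0],
)

```text
time: 28.3
tool_pos: [0.5084, 0.0555, 0.1295]
tcp_rot: [1.678, 2.654, 0.001]
wrist_force: [-5.7, -0.6, 15.9]
width: 0.128
grip_force: 80.9
```

On a cheek top, about 1.5 mm uphill of the target. Lift slightly, shift back and retry.

play_rows(
  steps=[0, 0, -0.004, 0, 0, -0.002, -0.004, 0, 0, -0.002, -0.002, 0, 0, -0.002, -0.001, 0, 0, -0.002, 0, 0, 0, -0.002, 0.001, 0, 0, -0.002, 0.001, 0],
)

```text
time: 29.18
tool_pos: [0.5051, 0.0544, 0.1254]
tcp_rot: [-1.678, -2.654, 0.002]
wrist_force: [-2.3, -1.1, -0.2]
width: 0.131
grip_force: 78.6
```

```bash
python3 look.py | awk 'NR<=2||NR%2==0'
```

```text
29.175 [0.5051 0.0544 0.1254] yaw 25.387391669934747 q6 -0.38444741942113364 [-2.2983 -1.1366 -0.233 ] [-0.3209  0.5667 -0.005 ] 11.120118216624489
slot px [311.2808 277.487 ] uy [ 10.4929 -20.6049] ux [18.2369 13.7047]
253 281 [166 169 168 167 166 165 165 164 147 141 144 151 150 149 147 125 107 151 184 174 179 183 185 183 172 170 161 115 103 122 210]
261 281 [164 163 164 164 165 184 187 189 191 189 187 191 192 180 172 147 108 141 194 188 187 191 191 191 177 173 167 121 108 108 107]
269 281 [166 165 163 164 150 146 186 188 191 190 185 191 191 183 174 158 111 124 185 190 187 191 191 190 177 173 170 130 106 106 106]
277 281 [165 163 162 163 142 132 185 187 190 192 180 117  53  50  51  49  49  47  49  51  50  48  75 166 183 176 175 144 106 107 107]
285 281 [162 162 164 165 160 135 180 188 191 192 154  60  46  46  49  49  48  49  46  48  46  46  43 107 178 171 174 151 107 104 105]
293 281 [162 162 163 172 176 176 176 176 167  90  53  48  48  50  48  50  47  46  49  48  48  48  46  49  55 113 174 176 176 176 176]
301 281 [ 61  63 136 176 177 176 177 176 144  66  50  47  47  46  47  49  47  48  47  46  47  49  47  49  52  73 156 177 176 176 177]
```

It dropped in: z=0.1254 with no vertical force. Turn on, following the slope more deeply.

play_rows(
  steps=[0, 0, 0.001, 0, 0, 0, 0.0016, 0.1, 0, 0, 0.0022, 0.2, 0, 0, 0.0028, 0.3, 0, 0, 0.0034, 0.4, 0, 0, 0.004, 0.5, 0, 0, 0.0046, 0.6, 0, 0, 0.0046, 0.6],
)

```text
time: 30.22
tool_pos: [0.5041, 0.0538, 0.1227]
tcp_rot: [-2.388, -2.039, 0.007]
wrist_force: [-11.4, -3.6, 16.2]
width: 0.128
grip_force: 80.9
```

```bash
python3 look.py | awk 'NR<=2||NR%2==0'
```

```text
30.225 [0.5041 0.0538 0.1227] yaw -9.00349817674925 q6 0.21626415029266513 [-11.4355  -3.6081  16.2482] [-0.93    2.3664  0.048 ] 10.854739904585994
slot px [311.1737 280.667 ] uy [ -3.9833 -22.7863] ux [20.3599  2.927 ]
256 281 [162 161 161 161 161 159 124 104 105 106 119 134 145 168 178 188 190 195 189 180 181 183 172 121 106 105 108 108 125 145 213]
264 281 [163 163 162 168 182 189 192 199 199 199 187 183 183 175 190 187 186 189 189 196 186 179 181 184 163 111 107 107 107 108 115]
272 281 [163 164 165 166 183 186 189 189 192 199 201 200 189 182 182 169 192 187 186 190 190 195 187 184 182 185 162 109 104 105 106]
280 281 [160 162 162 163 162 164 181 185 188 191 158  67  47  48  47  50  47  49  48  47  47  48  53 164 186 180 184 186 156 107 104]
288 281 [163 163 162 164 168 167 166 168 179 157 112  51  48  49  48  48  49  48  48  46  49  48  46  89 145 166 178 179 178 178 153]
296 281 [163 163 164 176 179 179 178 179 168  81  53  49  48  49  48  48  49  48  48  47  48  47  48  49  55 100 176 179 180 178 179]
304 281 [ 64  75 156 180 179 178 178 179 134  58  52  47  48  48  48  50  47  50  48  47  48  48  49  47  53  64 151 179 179 178 178]
```

Turned to about 69°, but the over-turned blade wedges in the flare. I'll realign the blade with the slot further out along it, go deep, then swing it tangentially. Lift first.

play_rows(
  steps=[0, 0, -0.006, 0, 0, 0, -0.012, -0.1, 0, 0, -0.016, -0.2, 0, 0, -0.016, -0.3, 0, 0, -0.016, -0.4, 0, 0, -0.016, -0.4, 0, 0, -0.016, -0.4],
)

```text
time: 31.15
tool_pos: [0.5063, 0.0548, 0.1374]
tcp_rot: [1.937, 2.472, 0.002]
wrist_force: [0.8, 0.3, 0.2]
width: 0.13
grip_force: 78.6
```

```bash
python3 look.py | awk 'NR<=2||NR%2==0'
python3 - <<'E'
from st import *
print('to target',R.T@(np.array([.5065,.0517,.1222])-s['tool_pos']))
E
```

```text
31.15 [0.5063 0.0548 0.1374] yaw 13.82544296580763 q6 -0.18282309643149278 [0.8154 0.3353 0.1665] [-0.0087  0.0673  0.0591] 11.02106500393546
slot px [308.2346 270.1551] uy [  5.4159 -20.9907] ux [18.402   9.2733]
246 278 [163 165 166 164 163 163 162 161 153 131 129 134 135 136 138 130 110 118 127 128 129 129 129 130 136 138 125 133 154 225 230]
254 278 [165 166 166 165 165 164 178 188 191 192 185 191 193 186 177 163 112 167 192 188 189 192 191 176 174 176 134 107 107 113 127]
262 278 [164 164 163 164 163 155 171 188 190 191 188 192 193 189 178 171 120 146 195 187 189 191 193 186 178 178 148 107 106 107 107]
270 278 [165 165 164 164 163 158 148 186 189 190 189 188 194 192 180 176 133 127 193 188 189 190 193 184 174 178 161 111 106 107 106]
278 278 [164 164 163 163 164 163 167 189 186 190 190 189 149  56  45  47  47  47  46  43  46  47  45  43  94 171 171 114 104 104 104]
286 278 [163 163 163 163 162 163 164 182 188 190 191 178 103  45  46  48  48  48  49  48  48  49  50  47  51 148 174 128 108 107 104]
294 278 [163 164 164 163 169 177 177 176 177 179 134  59  51  48  48  49  48  46  49  47  48  48  48  49  47  52  65 152 178 176 177]
31.2 [0.5061 0.0547 0.1373] yaw 13.844174769902136 q6 -0.1830873712428216 [0.2397 0.4797 0.7551] [ 0.0011  0.0021 -0.0073] 10.461087022685946
to target [-0.003  -0.0004  0.0151]
```

Blade plane (col 311.5) coincides with the dark slot line (col 311); fastener is at 69°. Shift 3 mm outwards and lower.

play_rows(
  steps=[-0.003, 0, 0.004, -0.04, -0.003, 0, 0.007, -0.04, -0.003, 0, 0.009, -0.04, -0.003, 0, 0.011, -0.04, -0.003, 0, 0.013, -0.04, -0.003, 0, 0.0145, -0.04, -0.003, 0, 0.0145, -0.04],
)

```text
time: 32.08
tool_pos: [0.5053, 0.0515, 0.1218]
tcp_rot: [-1.885, -2.511, 0.003]
wrist_force: [-4.8, -2.2, 0.9]
width: 0.123
grip_force: 79.0
```

Seated deep (z=0.1218). Now push downhill while turning along.

play_rows(
  steps=[0, -0.002, 0, 0.05, 0.0005, -0.0035, 0.0005, 0.1, 0.001, -0.005, 0.001, 0.17, 0.0015, -0.006, 0.0015, 0.24, 0.002, -0.007, 0.002, 0.31, 0.002, -0.008, 0.0025, 0.37, 0.002, -0.008, 0.003, 0.37],
)

```text
time: 32.95
tool_pos: [0.5022, 0.0519, 0.1221]
tcp_rot: [2.312, 2.119, 0.012]
wrist_force: [2.0, 1.3, 6.5]
width: 0.124
grip_force: 79.5
```

```bash
python3 look.py | awk 'NR<=2||NR%2==0'
```

```text
32.95 [0.5022 0.0519 0.1221] yaw -4.968834020545193 q6 0.1395049460755777 [1.957  1.2636 6.5228] [ 0.0808 -0.5121  0.0158] 10.530148762469391
slot px [313.5435 277.5038] uy [ -2.2009 -23.2293] ux [20.9284  3.9938]
253 283 [163 162 161 161 161 160 139 116 124 132 147 163 171 134 147 174 177 182 188 191 187 191 225 227 213 155 154 156 152 136 176]
261 283 [164 165 163 172 184 188 189 190 191 196 196 190 181 182 152 157 189 186 187 190 190 188 182 180 182 163 112 118 153 156 158]
269 283 [165 165 165 163 168 187 185 189 190 188 195 196 192 182 182 164 143 192 186 187 189 190 191 181 179 182 172 120 107 108 137]
277 283 [163 162 162 163 162 164 181 186 189 185 117  56  49  51  48  48  48  50  49  50  51  68 154 192 184 180 183 180 134 103 103]
285 283 [163 163 163 165 164 163 162 176 187 162  68  46  47  49  49  47  45  49  49  47  46  45 100 186 192 186 179 182 182 148 108]
293 283 [163 163 173 179 177 178 179 170  91  54  48  49  48  49  50  48  48  48  48  48  49  47  50  55 115 177 179 178 177 179 158]
301 283 [ 63 138 177 178 178 179 179 146  67  52  49  49  48  49  48  48  49  47  48  49  48  47  47  55  74 159 178 178 178 178 176]
```

Now at about 74°, but the blade rode up the wall. Repeat the cycle, this time pushing parallel to the cover slope (down as well as downhill).

play_rows(
  steps=[0, 0, -0.008, 0, 0, 0.003, -0.012, -0.1, 0, 0.005, -0.014, -0.2, 0, 0.005, -0.014, -0.27, 0, 0.005, -0.014, -0.27],
)

```text
time: 33.62
tool_pos: [0.5027, 0.051, 0.1334]
tcp_rot: [-2.009, -2.414, 0.001]
wrist_force: [-0.5, 0.1, -0.4]
width: 0.125
grip_force: 78.8
```

```bash
python3 look.py | awk 'NR<=6'
python3 - <<'E'
from st import *
print('to target',R.T@(np.array([.5063,.0516,.1215])-s['tool_pos']))
E
```

```text
33.625 [0.5027 0.051  0.1334] yaw 10.466500166946789 q6 -0.1310754358225324 [-0.4652  0.121  -0.3953] [ 0.0123  0.0208 -0.0301] 10.646981014759724
slot px [315.6545 268.0553] uy [  4.3325 -21.8272] ux [19.3522  8.4   ]
240 285 [164 165 164 164 163 162 161 161 164 152 113 105 106 105 106 106 106 106 107 106 105 107 108 106 116 143 133 144 208 230 229]
244 285 [164 164 164 163 163 161 171 174 171 169 165 169 167 169 165 164 126 109 127 137 136 135 131 127 131 151 171 159 131 172 228]
248 285 [166 166 166 166 163 162 182 186 189 190 187 191 192 190 178 176 134 118 179 189 188 191 191 192 200 236 235 184 155 149 143]
252 285 [166 167 167 166 163 164 183 188 188 190 186 189 193 192 179 175 134 118 178 189 187 189 190 190 199 232 234 183 152 155 154]
33.675 [0.5027 0.051  0.1333] yaw 10.427336366317423 q6 -0.13039556028725374 [ 0.1882 -0.2127 -0.4162] [-0.0099  0.0144 -0.0438] 11.182618942064458
to target [-0.      0.0037  0.0118]
```

Slot line at col 319 is vertical, so the blade is aligned but 4 mm downhill of it. Shift +3.7 mm, lower, then push along the slope.

play_rows(
  steps=[0, 0.004, 0, 0, 0, 0.004, 0.003, 0, 0, 0.004, 0.006, 0, 0, 0.004, 0.009, 0, 0, 0.004, 0.0115, 0, 0, 0.004, 0.0125, 0, 0, 0.004, 0.0125, 0],
)

```text
time: 34.55
tool_pos: [0.5085, 0.0518, 0.1275]
tcp_rot: [2.008, 2.414, 0.002]
wrist_force: [-14.0, -0.9, 37.1]
width: 0.13
grip_force: 84.3
```

Landed on the uphill cheek top. Raise, shift back 2 mm, retry gently.

play_rows(
  steps=[0, 0, -0.01, 0, 0, -0.002, -0.01, 0, 0, -0.002, -0.007, 0, 0, -0.002, -0.005, 0, 0, -0.002, -0.003, 0, 0, -0.002, -0.001, 0, 0, -0.002, -0.001, 0],
)

```text
time: 35.42
tool_pos: [0.5046, 0.0512, 0.1216]
tcp_rot: [-2.009, -2.414, 0.002]
wrist_force: [-0.9, 0.5, -1.0]
width: 0.123
grip_force: 78.8
```

Deep in the slot. Push along the slope.

play_rows(
  steps=[0, 0, 0.0015, 0, 0, -0.001, 0.0025, 0.03, 0, -0.002, 0.0032, 0.07, 0.0005, -0.003, 0.0039, 0.11, 0.0005, -0.004, 0.0046, 0.15, 0.001, -0.005, 0.0053, 0.19, 0.001, -0.006, 0.006, 0.23, 0.0013, -0.007, 0.0067, 0.25, 0.0013, -0.007, 0.0067, 0.25],
)

```text
time: 36.55
tool_pos: [0.5023, 0.0514, 0.1181]
tcp_rot: [2.291, 2.141, 0.011]
wrist_force: [5.8, -0.2, 5.1]
width: 0.127
grip_force: 79.5
```

```bash
python3 look.py | awk 'NR<=2||NR%2==0'
```

```text
36.55 [0.5023 0.0514 0.1181] yaw -3.8787672397449313 q6 0.12062370286119715 [ 5.7504 -0.2118  5.13  ] [-0.1842 -1.0842  0.0098] 10.766733290630933
slot px [313.389  279.4756] uy [ -1.7662 -23.7458] ux [21.4469  4.5531]
255 283 [163 162 161 161 165 186 186 185 187 180 180 186 187 180 180 162 113 126 152 160 161 161 160 156 154 161 181 178 155 140 149]
263 283 [164 164 163 163 159 177 187 188 190 187 187 192 193 184 179 173 120 142 190 186 187 189 189 190 179 176 188 156 138 154 155]
271 283 [165 166 165 164 160 152 183 188 188 187 187 193 192 189 179 178 136 123 177 187 186 189 189 188 182 181 179 169 114 106 139]
279 283 [163 163 163 165 163 166 185 185 189 182  95  46  48  47  46  47  49  48  47  48  46  47 121 188 186 174 179 172 119 105 107]
287 283 [164 164 164 165 163 162 177 185 182 152  65  48  47  49  48  49  48  46  48  49  49  47  81 167 179 177 177 172 130 110 106]
295 283 [162 164 177 178 179 178 178 169  85  53  49  47  47  48  48  49  48  49  48  48  47  48  48  56 104 176 178 178 179 179 164]
303 283 [ 70 153 179 179 179 178 180 137  59  53  49  49  47  48  47  46  48  49  47  47  49  49  49  51  68 153 179 179 178 178 180]
```

Now reads about 89°. One more nudge to make sure of the stop.

play_rows(
  steps=[0, -0.002, 0.0014, 0.05, 0, -0.004, 0.002, 0.1, 0, -0.006, 0.0025, 0.13, 0, -0.006, 0.0025, 0.13],
)

```text
time: 37.1
tool_pos: [0.5015, 0.0514, 0.1181]
tcp_rot: [2.418, 1.983, 0.025]
wrist_force: [13.6, -2.6, 4.6]
width: 0.129
grip_force: 79.6
```

```bash
python3 look.py | awk 'NR<=2||NR%2==0'
```

```text
37.1 [0.5015 0.0514 0.1181] yaw -11.29799970287972 q6 0.2519943905254375 [13.6404 -2.6318  4.633 ] [-0.5319 -2.7717  0.1116] 10.96681814575412
slot px [313.1947 279.5963] uy [ -5.0683 -23.3252] ux [21.2755  1.8838]
255 283 [162 163 161 162 166 165 165 166 164 169 172 176 176 178 144 110 136 161 161 162 166 175 169 179 218 232 179 159 150 140 179]
263 283 [161 161 160 161 178 187 187 190 184 189 193 192 184 179 174 125 152 187 186 187 190 190 186 190 176 217 194 143 155 154 158]
271 283 [167 167 164 164 161 183 184 188 190 187 191 192 192 182 180 164 115 171 190 185 188 190 190 184 177 178 177 136 104 116 152]
279 283 [163 163 163 163 162 167 185 187 189 187 119  47  48  46  49  49  46  48  47  46  46  44 106 186 181 179 179 170 115 105 106]
287 283 [163 163 164 165 164 161 174 184 181 166  74  48  47  47  47  45  50  48  48  47  49  46  71 159 181 180 177 179 148 113 106]
295 283 [163 164 176 179 179 179 180 170  86  52  48  48  49  49  49  49  49  48  50  48  48  49  49  54 105 175 178 178 178 179 164]
303 283 [ 70 154 180 179 178 178 179 138  60  51  49  49  49  49  48  48  47  48  47  48  48  47  49  52  68 155 179 179 179 178 179]
```

At the locked stop: the slot is parallel to the unit's y, and force rises to 14 N with no motion. Relieve, lift out, and check the fastener from above.

play_rows(
  steps=[0, 0.005, -0.004, -0.1, 0, 0.005, -0.008, -0.13, 0, 0.005, -0.015, -0.13, 0, 0.005, -0.03, -0.13, 0, 0.005, -0.06, -0.13, 0, 0.005, -0.09, -0.13, 0, 0.005, -0.09, -0.13],
)

```text
time: 38.02
tool_pos: [0.4985, 0.0509, 0.2061]
tcp_rot: [2.293, 2.143, 0.006]
wrist_force: [1.3, -0.0, -0.6]
width: 0.13
grip_force: 79.0
```

```bash
python3 look.py
```

```text
38.025 [0.4985 0.0509 0.2061] yaw -3.8643472519198756 q6 0.1194319349622287 [ 1.2623 -0.0307 -0.5705] [-0.0219  0.0083 -0.0342] 11.074741418348909
slot px [318.4367 232.9166] uy [ -1.1142 -16.6977] ux [14.4707  1.7401]
204 288 [162 162 162 161 195 220 221 229 232 231 230 230 230 232 233 233 232 232 232 233 232 231 231 232 233 233 233 233 232 232 230]
208 288 [160 160 160 160 160 162 161 161 160 187 228 229 228 203 150 136 134 141 159 169 199 228 231 229 230 231 231 232 232 232 232]
212 288 [160 160 161 162 161 162 161 162 162 164 171 153 150 152 151 152 153 153 153 153 151 145 143 182 227 232 232 232 233 232 232]
216 288 [161 161 162 162 163 162 163 164 179 175 184 220 230 230 229 176 127 158 159 160 161 164 170 163 144 198 231 232 232 232 231]
220 288 [163 162 162 162 161 162 160 163 184 187 203 244 246 245 236 189 199 246 244 245 246 239 236 205 155 152 166 224 231 231 230]
224 288 [163 162 163 164 162 162 161 149 179 188 191 218 242 244 236 197 187 245 243 244 244 239 235 209 156 156 152 177 229 230 230]
228 288 [160 161 163 167 166 166 161 138 172 188 190 187 191 187 180 155 179 
[... 294 characters left out ...]
8 155 152 153 149 202 231 232]
240 288 [161 162 162 162 165 164 163 162 178 187 188 187 192 191 181 152 123 181 185 206 237 240 235 189 118 129 140 137 208 232 232]
244 288 [160 163 162 163 163 166 164 163 176 186 190 187 190 192 181 158 123 178 187 189 189 183 177 152 109 107 106 138 161 161 162]
248 288 [159 162 163 163 162 163 164 163 166 174 180 182 185 180 158 125 117 175 188 189 191 181 176 158 111 111 147 162 163 164 164]
252 288 [160 167 163 163 163 161 162 162 162 162 163 163 162 156 137 118 108 118 125 136 147 140 123 138 161 167 165 163 164 164 165]
256 288 [154 166 162 161 163 163 162 163 163 162 161 160 162 162 162 163 165 164 165 162 162 163 163 165 162 161 165 165 164 164 165]
```

Slot is vertical in the image, parallel to the unit's y: locked. Now to the bin; measure it with a colour mask from above.

play_rows(
  steps=[0.04, -0.003, 0, 0, 0.08, -0.006, 0, 0, 0.12, -0.009, 0, 0, 0.16, -0.012, 0, 0, 0.2, -0.015, 0, 0, 0.24, -0.018, 0, 0, 0.27, -0.02, 0, 0, 0.28, -0.021, 0, 0, 0.28, -0.021, 0, 0],
)

```text
time: 39.2
tool_pos: [0.4939, 0.3311, 0.2016]
tcp_rot: [-2.294, -2.147, 0.004]
wrist_force: [-0.0, 0.1, -0.4]
width: 0.128
grip_force: 79.0
```

Run:
```python
from st import *
c=snap('wrist')
hsv=cv2.cvtColor(c['pixels'],cv2.COLOR_BGR2HSV)
g=cv2.inRange(hsv,(45,90,30),(85,255,255))
g=cv2.morphologyEx(g,cv2.MORPH_CLOSE,np.ones((5,5)))
cs=sorted(cv2.findContours(g,0,2)[0],key=cv2.contourArea)[-2:]
for k in cs:
    print(cv2.contourArea(k),cv2.boundingRect(k))
    q=cv2.approxPolyDP(k,4,True)[:,0]
    for p in q: print(p,onz(c,*map(float,p),.05)[:2],onz(c,*map(float,p),.0)[:2])
for P in((.495,.373,.0),(.495,.373,.05)): print(proj(c,P))
```

```text
39.2 [0.4939 0.3311 0.2016] yaw -3.7904684072718453 q6 0.6152183384110927 [-0.0112  0.1041 -0.4468] [ 0.0053 -0.0131  0.0414] 10.91010086225316
12745.5 (245, 110, 146, 107)
[249 111] [0.4521 0.4266] [0.4433 0.4305]
[246 196] [0.4418 0.3629] [0.4312 0.3553]
[305 204] [0.4888 0.3533] [0.4867 0.344 ]
[316 212] [0.4973 0.3461] [0.4967 0.3355]
[376 214] [0.5462 0.3413] [0.5544 0.3297]
[390 121] [0.5577 0.4125] [0.5681 0.4138]
[320 110] [0.5054 0.4237] [0.5062 0.4271]
[315 117] [0.5013 0.4191] [0.5014 0.4216]
[311.599  172.7154]
[310.9114 179.0513]
```

Bin centre is about (0.497, 0.385), yaw -9°: its length and width agree. Lower the key into it.

play_rows(
  steps=[0.03, 0, 0, 0.09, 0.059, 0, 0.02, 0.09, 0.059, 0, 0.05, 0.09, 0.059, 0, 0.08, 0.09, 0.059, 0, 0.105, 0.09, 0.059, 0, 0.125, 0.09, 0.059, 0, 0.138, 0.09, 0.059, 0, 0.144, 0.09, 0.059, 0, 0.144, 0.09],
)

```text
time: 40.38
tool_pos: [0.4989, 0.3903, 0.0591]
tcp_rot: [2.389, 2.04, 0.0]
wrist_force: [-0.7, 0.6, 1.0]
width: 0.127
grip_force: 79.0
```

play_rows(
  steps=[0, 0, 0, 0, 0, 0, 0, 0, 0, 0, 0, 0, 0, 0, 0, 0, 0, 0, 0, 0, 0, 0, 0, 0],
  jaw=150,
)

```text
time: 41.12
tool_pos: [0.4987, 0.3904, 0.059]
tcp_rot: [2.389, 2.04, -0.0]
wrist_force: [0.2, 0.1, 0.1]
width: 0.411
grip_force: 0.0
```

play_rows(
  steps=[0, 0, -0.01, 0, 0, 0, -0.03, 0, 0, 0, -0.06, 0, 0, 0, -0.1, 0, 0, 0, -0.15, 0, 0, 0, -0.18, 0, 0, 0, -0.18, 0, 0, 0, -0.18, 0],
)

```text
time: 42.12
tool_pos: [0.4984, 0.3901, 0.2391]
tcp_rot: [2.389, 2.04, 0.0]
wrist_force: [0.2, -0.2, -0.1]
width: 0.411
grip_force: 0.0
```

Run:
```python
from st import *
c=snap('wrist')
hsv=cv2.cvtColor(c['pixels'],cv2.COLOR_BGR2HSV)
g=cv2.inRange(hsv,(45,90,30),(85,255,255))
k=max(cv2.findContours(cv2.morphologyEx(g,cv2.MORPH_CLOSE,np.ones((5,5))),0,2)[0],key=cv2.contourArea)
m=np.zeros_like(g);cv2.drawContours(m,[cv2.convexHull(k)],-1,255,-1)
dark=cv2.inRange(hsv,(0,0,0),(180,255,70))&m&~g
n,l,s2,ce=cv2.connectedComponentsWithStats(dark)
print(cv2.boundingRect(k),[(s2[i].tolist(),ce[i],onz(c,*ce[i],.02)) for i in range(1,n) if s2[i,4]>30])
grey=cv2.inRange(hsv,(0,0,90),(180,60,255))&m&~g
n,l,s2,ce=cv2.connectedComponentsWithStats(grey)
print('steel',[(s2[i].tolist(),onz(c,*ce[i],.02)) for i in range(1,n) if s2[i,4]>10])
```

```text
42.125 [0.4984 0.3901 0.2391] yaw -8.997175241382912 q6 0.7818331227801447 [ 0.2168 -0.2332 -0.1035] [ 0.0526 -0.0232  0.0087] 34.92797469669803
(255, 182, 120, 83) [([268, 201, 43, 29, 931], array([288.899 , 214.6831]), array([0.4739, 0.3926, 0.02  ])), ([262, 253, 51, 11, 151], array([289.9139, 257.6556]), array([0.4667, 0.3467, 0.02  ]))]
steel [([281, 205, 3, 5, 11], array([0.4683, 0.4018, 0.02  ])), ([298, 205, 4, 5, 13], array([0.4856, 0.3986, 0.02  ])), ([310, 206, 17, 19, 300], array([0.5035, 0.388 , 0.02  ]))]
```

The key lies flat in the bin: grip at (0.474, 0.393), blade at (0.504, 0.388). The gripper is clear, so hand in.

```bash
python3 -c "
from workcell import bot
print(bot.finish_job())"
```

```text
the job is handed in; nothing more can be done
None
```

I handed the job in: the cover is shut, the fastener was turned with the key to about 90° (its locked stop), and the key lies in the small green bin. I kept the arm clear of the lens mount, bottle and jar but did not re-check their positions. The hand-in call returned no verdict.

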